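# Open the sample chamber's sliding hatch

## Task

A microscope objective has been left standing in the hatch track of the sample chamber: first stand it upright in the empty bay of the tray. Then, with the hatch still shut, pull the red T-handle plunger up, twist it counter-clockwise just until you feel its stop, without forcing the brass collar round, and let it settle into its rest notch so that it stays retracted by itself, and let go. Last, slide the hatch by its black handle until it rests right against the yellow end stop, meeting it gently, and leave the other objective, the dust cap, the amber bottle and the beaker where they stand.

Things in the scene. Friction and masses are not known exactly. Their poses are not given: they have to be found in the camera images.
- objective_mid (a point): centre (half-way up) of the loose microscope objective: steel barrel with a blue band, 36 mm diameter up to 41 mm, tapering to 16 mm at its top, 66 mm tall, 0.15 to 0.3 kg. It stands on the chamber's deck (90 mm above the table) in the track between hatch and end stop. z points up its axis.
- tray_bay (a point): centre of the inner floor (5 mm above the table) of the empty bay of the grey fixed tray. The bay is 82 mm (x) by 120 mm (y), its walls 18 mm high; the tray's other bay, on the +x side, centre 88 mm away, holds another objective (yellow band, 50 mm tall). The frame is that of the tray.
- tbar_grip (a point): centre of the red T-handle of the spring plunger, a bar 46 mm long (x axis), 12 mm wide (y), 22 mm high (z up), its centre 76 mm above the deck at rest. Under it, within 23 mm of its axis, the brass collar reaches up to 55 mm above the deck. Turns about z and lifts along z.
- plunger (a joint): lift of the plunger in m: 0 = locked down, 0.016 = hard upper stop. Spring 5 N at 0, 12 N at 0.016. A locked plunger blocks the hatch; it clears it above about 0.006. The rest notch holds it at about 0.0075.
- tbar (a joint): turn of the T-handle in rad, 0 at the start, growing counter-clockwise seen from above; turns far only when lifted above 0.011, over the collar's lip. The rest notch lies right at the collar's stop block, felt as a firm resistance somewhere from 0.7 to 1.35 (no listed pose tells it), and reaches about 0.1 rad back from it. Let go before it, the handle springs back and locks.
- collar (a joint): slip in rad of the brass collar under the T-handle, 0 at the start. The collar is clamped by friction only: a twist of more than about 0.45 N m against its stop block turns it and spoils its setting (over 0.08 rad counts as spoilt).
- hatch_handle (a point): centre, in height, of the black upright handle on the hatch: a slab 60 mm long (x axis), 14 mm thick (y) and 42 mm high, its top 51 mm above the deck, standing on an aluminium plate 8 mm thick whose top is 9 mm above the deck; this point is 32 mm above the deck, 19 mm under the handle's top. The hatch opens along this frame's +y, against about 2.5 N of friction, and stays where it is left.
- hatch_edge (a point): middle of the hatch's leading (+y) edge that meets the end stop's pad, marked by a red strip; moves with the hatch, 60 mm in +y from the handle. The y axis is the sliding direction.
- stop_face (a point): face of the black pad on the yellow fixed end stop, facing the hatch; axes as hatch_edge. Hatch travel from shut to the stop: about 110 to 150 mm, different from case to case.
- hatch (a joint): travel of the hatch in m, 0 = shut.
- chamber: black sample chamber with grey deck, 280 (x) by 380 (y) by 90 mm, fixed; origin under its centre. Two rails 12 mm high edge the track.
- spare_objective: objective with yellow band, bystander in the tray's other bay, origin under it
- dust_cap: white plastic cap, 38 mm diameter, 12 mm high, bystander on the chamber's far edge
- oil_bottle: amber dropper bottle, 34 mm diameter, 70 mm high, bystander on the chamber's far edge
- beaker: glass beaker, 64 mm diameter, 80 mm high, bystander
- objective: the objective to clear; origin under its base
- stop: the yellow end stop, fixed

How it is judged:
By the outcome, as a careful person would: the job done as asked, in the order asked, and still so for the second after the job is handed in, with the robot touching nothing.
It also fails if it takes over 70 s, if anything falls off the work surface, if the arm or the gripper's body presses on something with over 40 N, if the wrist force passes 120 N, or if a joint passes its speed limit or range.

## Robot

A 6-joint arm with a two-finger parallel gripper is mounted at the origin on the work surface. World frame = base frame: x ahead of the robot, y to its left, z up, the work surface at z = 0. Lengths are in m, angles in rad, forces in N, time in s.
With the tool pointing down it reaches from about 0.225 to 0.875 m from the base axis. Payload 3.4 kg.
Tool frame: the origin (TCP) lies at the very end of the fingers, on their centre line; the grasp point (between the pads) lies 19 mm behind it; x points along the fingers, z is the direction in which the jaws open and shut, and the axes are right-handed (so a half turn about x gives the same grasp; the last joint's range is limited). The gripper opens to 85 mm and grips with 20 to 120 N. Pads are 22 mm wide; open, the fingers measure 114 mm over their backs; the gripper's body (76 mm by 85 mm) begins 54 mm behind the grasp point. The pads swing forward as they close: fully open they stand 13 mm farther back than shut.
Start: joints at [-1.328, 0.276, 1.505, -0, 1.361, -0.121], TCP at [0.205, -0.537, 0.231] pointing down, gripper open.
Joint ranges: [-2.89, 2.89], [-0.75, 2.08], [0.22, 2.7], [-1.18, 4.32], [0.11, 2.71], [-2.7, 2.7]. Speed limits (rad/s): [2.57, 2.57, 3.14, 3.14, 3.14, 3.14].

## Interface

Orientations are given as a unit quaternion [w, x, y, z].
In Python, from rig import manip, viewer, finder gives the robot as it stands.
- The arm moves only by the tool move_arm, never from a script. Its argument "rows" is a list of rows, each a list of 3 entries, a list of its own where there are three numbers: the shift along the tool's x, y, z in mm, then the turn about the tool's x in rad, then the finger opening in mm, from 0 to 85.4. A call has 1 to 8 rows; each row is the pose to reach, as a shift and turn from the pose measured when the call began, along the tool's axes at that moment; what a row does not reach only later rows make up. A row lasts 1/12 s, in which the tool goes at most 41.7 mm and 7.16 degrees, less where a joint would pass 70% of its speed; a pose out of reach is approached as far as the arm can. A call with a gripper value outside its range is refused whole. The fingers move at their own pace and stop on an object; "force" is the grip in N (left out, the last holds). Time passes only in rows, so rows that repeat a pose let the fingers close. It gives the time, the measured TCP pose, the force and the opening at its end, in the units of the state.
- manip.get_state(): the state, without advancing time (a new reading comes with each control period).
- viewer.get_image(name): name is "scene" or "top"; returns the picture (400x640x3 uint8, red, green, blue); there is no depth.
- viewer.get_calibration(name): a dict with "mtx" (3x3 intrinsics, pixels), "R" (3x3) and "t" (3): a world point X has camera coordinates R X + t. Camera axes: x right, y down, z forward; pixel columns grow to the right and rows downward; lengths in m; the calibration is good to about 2 mm. A picture is of the moment at which its call begins. get_calibration takes no time and is no camera call.
- manip.sign_off(): hands the job in, once; it reports no verdict.
Trained networks look in the newest picture that a camera, given by its name, has taken for a name from the list of things; names that differ only in an ending like _2 or _b are one class to them, and where a whole thing is asked for, a point or a joint stands for the part that bears it (a point fixed in the world has none). Each returns a list of dicts, best first, with "score" (0 to 1); they miss things now and then, are a little off and sometimes report something else, mostly with a low value. They report only what shows in the picture. A call takes as long as a camera call.
- finder.look_for(target, camera): "centre" ([column, row] in pixels, amid what is visible of it).
- finder.trace(target, camera): "mask" (400x640 bool, what is visible of it) and "centre" ([column, row] in pixels, amid what is visible of it).
The state is a dict: "clock": time; "qpos": joint angles; "qd": joint speeds; "effort": joint torques, N m; "position": TCP position; "ee_rot": TCP orientation; "contact_force": force on the tool from outside, world axes, zero at the start; "moment": the same for the moment, N m; "width": finger opening in m.
Only numpy, scipy, OpenCV 4.12 (cv2) and the standard library are available. Lean on these libraries where they do the work, as an engineer would, in place of code of your own. Each camera call takes 0.05 s, during which the arm holds its last target.

## Working session

There is one attempt and no reset: what is moved stays moved. The work goes in short steps, Python scripts to look and compute and a tool call to move; the robot and the scene stay as the last step left them, time stands still between calls to the robot, and variables do not carry over. Pictures are saved under pics/ and viewed, and the job is handed in when it is done.

Besides the shell and the picture viewer there is one more tool, called as name([rows], argument=value, ...), one row to a line, values as JSON. move_arm: Moves the arm, as the interface text tells. Its arguments: {"type":"object","properties":{"rows":{"type":"array"},"force":{"type":"number"}},"required":["rows"]}

```bash
mkdir -p pics; ls
cat > h.py <<'E'
import numpy as np, cv2
from rig import manip, viewer, finder
def save(n,f):
    im=viewer.get_image(n); cv2.imwrite('pics/'+f,cv2.cvtColor(im,cv2.COLOR_RGB2BGR)); return im
def C(n):
    c=viewer.get_calibration(n); return [np.array(c[k],float) for k in('mtx','R','t')]
def proj(n,X):
    K,R,t=C(n); p=K@(R@np.array(X,float)+t); return p[:2]/p[2]
def ray_z(n,uv,z):
    K,R,t=C(n); d=R.T@np.linalg.solve(K,[uv[0],uv[1],1.]); o=-R.T@t
    return o+d*(z-o[2])/d[2]
def tri(ns,uvs):
    A=[];b=[]
    for n,uv in zip(ns,uvs):
        K,R,t=C(n); d=R.T@np.linalg.solve(K,[uv[0],uv[1],1.]); d/=np.linalg.norm(d); o=-R.T@t
        P=np.eye(3)-np.outer(d,d); A.append(P); b.append(P@o)
    return np.linalg.lstsq(np.vstack(A),np.hstack(b),rcond=None)[0]
E
python3 - <<'E'
from h import *
save('scene','s0.png'); save('top','t0.png')
print(manip.get_state())
for n in('scene','top'):
    K,R,t=C(n); print(n,K.tolist(),(-R.T@t).round(3),R.round(3).tolist())
for n in('scene','top'):
  for k in ['objective_mid','tray_bay','tbar_grip','hatch_handle','hatch_edge','stop_face','spare_objective','dust_cap','oil_bottle','beaker','chamber','objective']:
    print(n,k,[(np.round(d['centre'],1).tolist(),round(d['score'],2)) for d in finder.look_for(k,n)[:3]])
E
```

```text
pics
{'clock': 0.1, 'qpos': array([-1.32797644e+00,  2.76556682e-01,  1.50600126e+00,  5.49289635e-06,
        1.36069791e+00, -1.21012329e-01]), 'qd': array([ 0.00044703, -0.002947  , -0.00462526, -0.0007138 , -0.00074461,
        0.00067614]), 'effort': array([ 1.02061753e-03, -4.17698228e+01, -2.46405298e+01, -1.17775944e-04,
        5.82668436e-03, -9.23360460e-06]), 'position': array([ 0.2044962 , -0.53691027,  0.23051409]), 'ee_rot': array([ 0.58176711,  0.40168356,  0.58264527, -0.40090128]), 'contact_force': array([-0.62192097, -0.40091917, -0.93411295]), 'moment': array([0.0279895 , 0.02768337, 0.00937571]), 'width': 0.08497299201344059}
scene [[369.56953011986826, 0.0, 315.51967194818013], [0.0, 369.56953011986826, 195.04388686481872], [0.0, 0.0, 1.0]] [1.205 0.138 0.676] [[0.005, 1.0, -0.008], [0.653, -0.01, -0.757], [-0.757, -0.002, -0.653]]
top [[520.5502063006894, 0.0, 318.0879760244832], [0.0, 520.5502063006894, 192.53091924647865], [0.0, 0.0, 1.0]] [0.391 0.14  1.567] [[0.02, -1.0, -0.006], [-0.993, -0.019, -0.117], [0.116, 0.009, -0.993]]
scene objective_mid [([233.6
[... 488 characters left out ...]
 ([214.8, 180.0], 0.42)]
scene chamber [([238.2, 227.2], 0.73), ([232.8, 194.6], 0.29)]
scene objective [([231.1, 194.0], 0.76)]
top objective_mid [([393.6, 203.9], 0.47)]
top tray_bay [([266.0, 195.8], 0.81)]
top tbar_grip [([427.8, 192.1], 0.57)]
top hatch_handle [([423.7, 196.5], 0.83)]
top hatch_edge [([426.1, 194.5], 0.83)]
top stop_face [([346.7, 211.9], 0.66), ([395.8, 199.4], 0.63)]
top spare_objective [([261.0, 171.0], 0.72)]
top dust_cap [([351.5, 165.0], 0.55), ([203.3, 190.9], 0.52), ([410.1, 218.5], 0.39)]
top oil_bottle [([419.5, 151.7], 0.73)]
top beaker [([201.1, 192.4], 0.95)]
top chamber [([387.8, 198.1], 0.68), ([391.2, 199.9], 0.61)]
top objective [([395.7, 200.3], 0.73)]
```

View pics/s0.png

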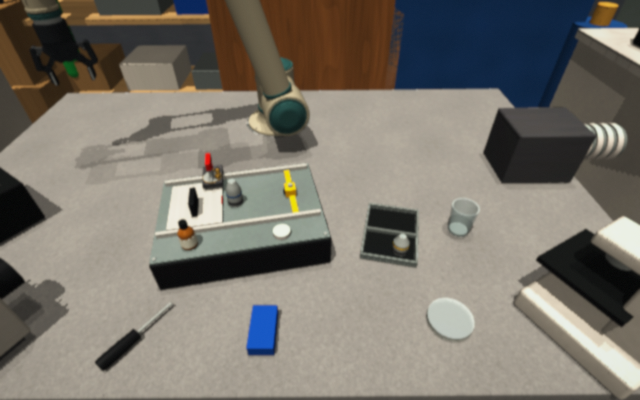

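View pics/t0.png

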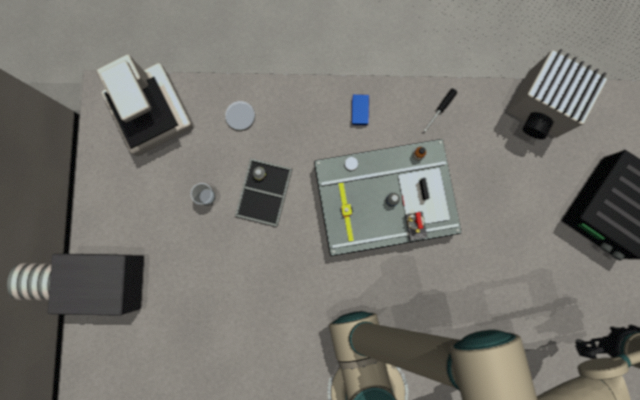

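Run:
```python
import cv2
t=cv2.imread('pics/t0.png'); s=cv2.imread('pics/s0.png')
cv2.imwrite('pics/t0a.png',cv2.resize(t[130:260,320:480],None,fx=4.6,fy=4.6,interpolation=cv2.INTER_CUBIC))
cv2.imwrite('pics/s0a.png',cv2.resize(s[130:270,150:330],None,fx=4.2,fy=4.2,interpolation=cv2.INTER_CUBIC))
```

```text
(no output)
```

View pics/t0a.png

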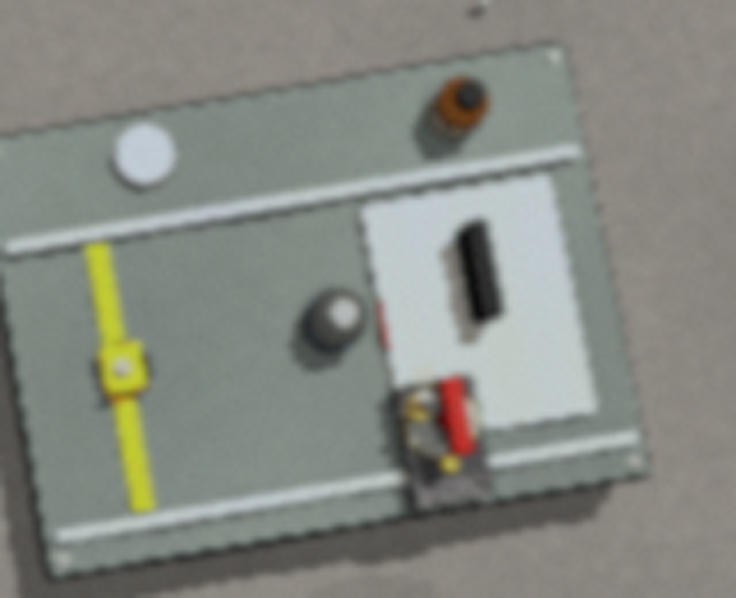

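View pics/s0a.png

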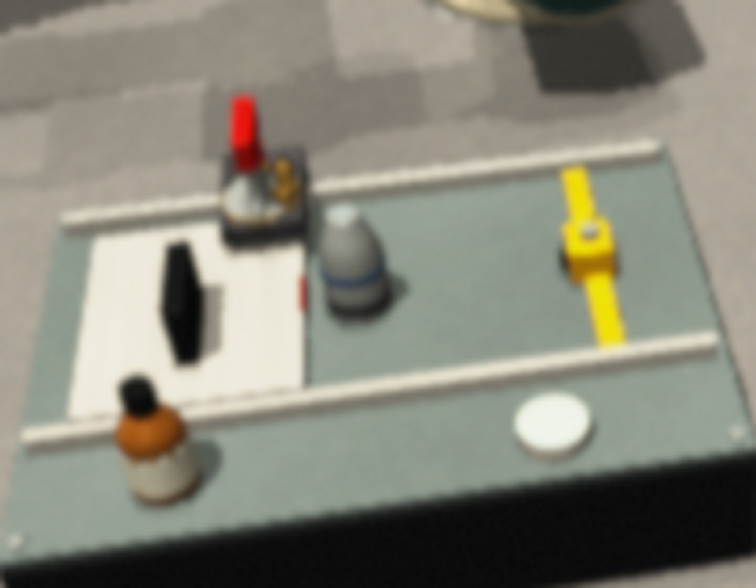

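Both pictures agree with the task. In the top view the objective stands at about (392,200), just left of the white hatch plate. The red T-bar is at (419,220), the handle at (424,188), the yellow stop at (346,210) and the tray's empty bay at (260,207). Next I measure each of these precisely.

Run:
```python
from h import *
from scipy.optimize import least_squares
# deck corners, hand picked crop
ct=lambda x,y:(320+x/4.6-0.39,130+y/4.6-0.39)
cs=lambda x,y:(150+x/4.2-0.38,130+y/4.2-0.38)
def p(n,uv,z): return ray_z(n,uv,z).round(4)
print('deck corners', p('top',ct(562,45),.09),p('top',ct(648,475),.09),p('top',ct(55,577),.09))
for nm,uv in dict(hatch_tl=(362,208),hatch_tr=(553,178),hatch_br=(598,408)).items(): print(nm,p('top',ct(*uv),.099))
print('handle top corners top', [p('top',ct(*u),.141) for u in((460,228),(484,220),(503,314),(479,322))])
print('tbar top corners', [p('top',ct(*u),.09+.087) for u in((441,380),(462,377),(476,447),(454,454))])
print('obj tip top', p('top',ct(345,312),.09+.066),'obj tip scene',p('scene',cs(343,214),.156))
print('stop top', p('top',ct(122,368),.12))
cv2=__import__('cv2')
for n in('top','scene'):
  im=save(n,n+'_m.png')
  for k in ['tbar_grip','objective','hatch_handle','tray_bay','stop','spare_objective','hatch','plunger','chamber']:
    for d in finder.trace(k,n)[:2]:
      m=d['mask'].astype(np.uint8); ys,xs=np.nonzero(m)
      if len(xs)<5: continue
      r=cv2.minAreaRect(np.c_[xs,ys].astype(np.float32))
      print(n,k,round(d['score'],2),np.round(d['centre'],1),len(xs),xs.min(),xs.max(),ys.min(),ys.max(),np.round(r[0],1),np.round(r[1],1),round(r[2],1))
t=cv2.imread('pics/t0.png'); s=cv2.imread('pics/s0.png')
cv2.imwrite('pics/t0b.png',cv2.resize(t[150:235,180:305],None,fx=6,fy=6,interpolation=cv2.INTER_CUBIC))
cv2.imwrite('pics/s0b.png',cv2.resize(s[190:280,350:490],None,fx=5,fy=5,interpolation=cv2.INTER_CUBIC))
```

```text
deck corners [ 0.7257 -0.2014  0.09  ] [ 0.4575 -0.2521  0.09  ] [0.388 0.111 0.09 ]
hatch_tl [ 0.6186 -0.075   0.099 ]
hatch_tr [ 0.6396 -0.1931  0.099 ]
hatch_br [ 0.4974 -0.2196  0.099 ]
handle top corners top [array([ 0.601 , -0.1276,  0.141 ]), array([ 0.6062, -0.142 ,  0.141 ]), array([ 0.5496, -0.1532,  0.141 ]), array([ 0.5445, -0.1388,  0.141 ])]
tbar top corners [array([ 0.5063, -0.1096,  0.177 ]), array([ 0.5083, -0.1218,  0.177 ]), array([ 0.4678, -0.1298,  0.177 ]), array([ 0.4635, -0.117 ,  0.177 ])]
obj tip top [ 0.5473 -0.0567  0.156 ] obj tip scene [ 0.5487 -0.0538  0.156 ]
stop top [0.5146 0.0731 0.12  ]
top tbar_grip 0.46 [415.9 216.4] 121 414 422 211 228 [418.2 219.7] [17.5  7.4] 81.9
top objective 0.73 [395.5 198.9] 139 386 399 193 206 [392.3 199.2] [12.  12.7] 45.0
top hatch_handle 0.87 [425.5 194.9] 2004 399 449 168 223 [423.7 196.7] [53.3 42.3] 79.0
top tray_bay 0.94 [263.6 194.2] 2595 235 291 159 226 [263.6 191.9] [45.7 60.9] 13.7
top stop 0.74 [346.2 207.8] 378 338 352 182 240 [347.3 210.6] [59. 10.] 77.0
top spare_objective 0.69 [261.3 171.9] 128 254 265 16
[... 605 characters left out ...]
94. 207.] [46. 56.] 90.0
scene tray_bay 0.71 [387.3 232.8] 2896 360 418 203 267 [392.  235.2] [58.2 58.5] 9.5
scene tray_bay 0.41 [196.4 204.6] 2146 166 223 184 230 [194.5 207. ] [46. 57.] 90.0
scene stop 0.92 [291.3 196.4] 291 283 297 172 211 [289.1 192. ] [40.3 11.9] 76.0
scene spare_objective 0.78 [399.9 244.4] 293 393 408 234 255 [400.5 244.5] [21. 15.] 90.0
scene hatch 0.75 [195.5 207.1] 2134 166 223 183 230 [193.3 205.1] [43.6 61.3] 81.6
scene hatch 0.5 [464.6 213.5] 953 447 479 198 237 [460.3 216.9] [28.2 40.7] 26.6
scene plunger 0.71 [210.1 164.8] 128 205 212 154 177 [208.3 165.6] [23.3  6.7] 79.7
scene chamber 0.73 [234.8 229.7] 16792 148 331 154 290 [233.1 214.6] [128.2 185.1] 80.8
```

View pics/t0b.png

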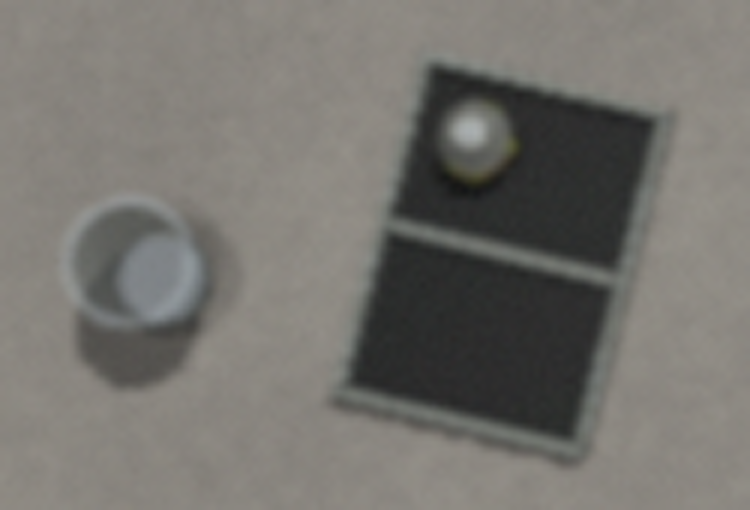

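View pics/s0b.png

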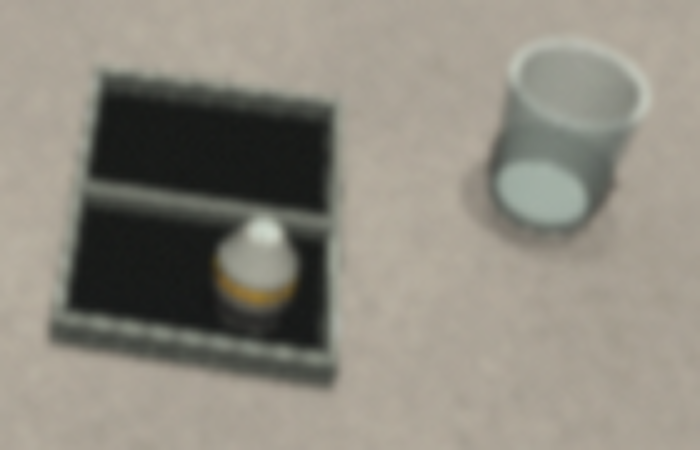

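```bash
cat > ov.py <<'E'
from h import *
def box(c,yaw,sx,sy,z0,z1):
    R=np.array([[np.cos(yaw),-np.sin(yaw)],[np.sin(yaw),np.cos(yaw)]])
    P=[]
    for z in(z0,z1):
        for a,b in((-1,-1),(1,-1),(1,1),(-1,1)):
            q=R@np.array([a*sx/2,b*sy/2])+c; P.append([q[0],q[1],z])
    return np.array(P)
def draw(im,n,P,crop,f,col):
    uv=np.array([proj(n,p) for p in P]); uv=((uv-np.array(crop)+0.5)*f-0.5).round().astype(int)
    for i,j in((4,5),(5,6),(6,7),(7,4),(0,4),(1,5),(2,6),(3,7),(0,1),(1,2),(2,3),(3,0)):
        cv2.line(im,tuple(map(int,uv[i])),tuple(map(int,uv[j])),col,1)
def circ(im,n,c,z,r,crop,f,col):
    uv=np.array([proj(n,[c[0]+r*np.cos(a),c[1]+r*np.sin(a),z]) for a in np.linspace(0,6.283,40)]); uv=((uv-np.array(crop)+0.5)*f-0.5).round().astype(np.int32)
    cv2.polylines(im,[uv],True,col,1)
E
cat > f0.py <<'E'
from ov import *
import sys
yaw=np.deg2rad(10.8); c=np.array([.5569,-.0452])
cam={'top':((312,130),4.6,(472,260),'t0.png'),'scene':((145,130),4.0,(335,275),'s0.png')}
for n,(cr,f,e,fn) in cam.items():
    im=cv2.imread('pics/'+fn)[cr[1]:e[1],cr[0]:e[0]]; im=cv2.resize(im,None,fx=f,fy=f,interpolation=cv2.INTER_CUBIC)
    draw(im,n,box(c,yaw,.28,.38,0,.09),cr,f,(255,0,255))
    draw(im,n,box(np.array([.5753,-.1404]),yaw,.06,.014,.099,.141),cr,f,(0,255,0))
    draw(im,n,box(np.array([.4865,-.1195]),yaw,.046,.012,.155,.177),cr,f,(255,255,0))
    o=[.548,-.0553]
    circ(im,n,o,.156,.008,cr,f,(0,0,255)); circ(im,n,o,.131,.018,cr,f,(0,0,255)); circ(im,n,o,.09,.018,cr,f,(0,0,255))
    cv2.imwrite(f'pics/ov_{n}{sys.argv[1]}.png',im)
E
python3 f0.py 1
```

```text
(no output)
```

View pics/ov_top1.png

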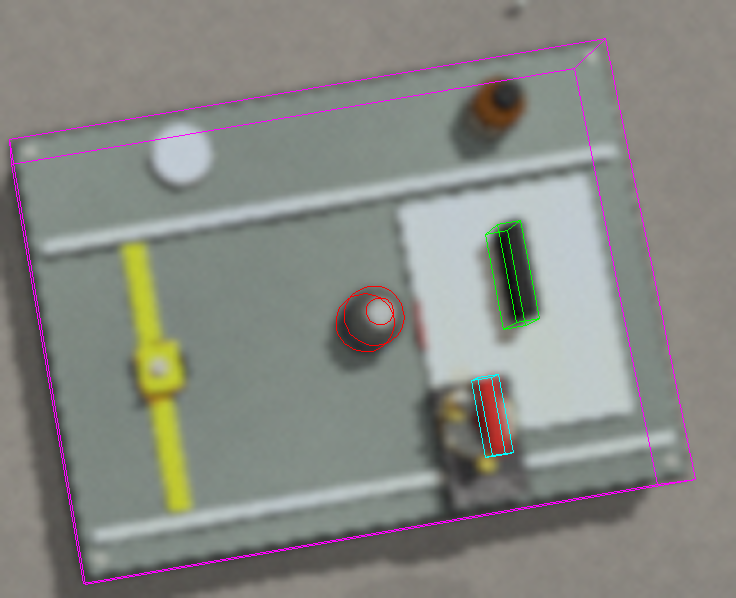

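View pics/ov_scene1.png

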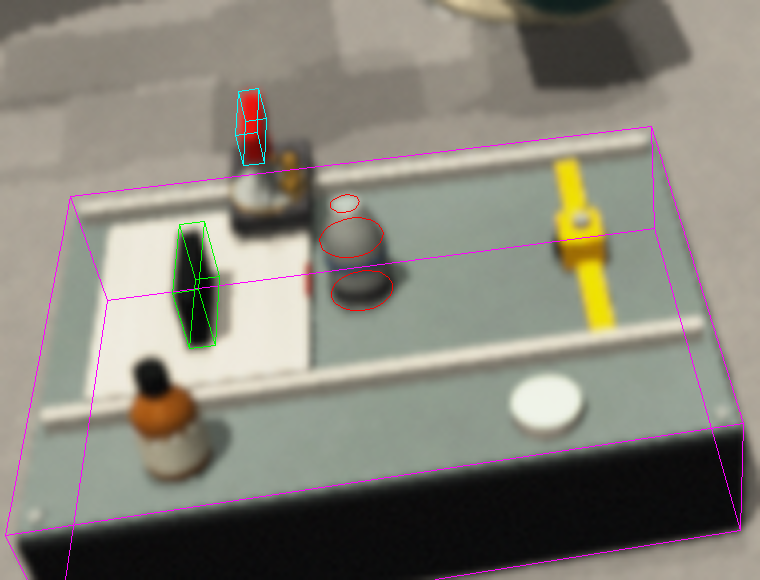

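The overlays fit to about 2 mm, which is enough to act on. Next come the tray bay, the tool yaw and the first move.

```bash
cat >> h.py <<'E'
from scipy.spatial.transform import Rotation as Ro
def tool(s=None):
    s=s or manip.get_state(); q=s['ee_rot']; return Ro.from_quat([q[1],q[2],q[3],q[0]]).as_matrix(), np.array(s['position'])
def yawz(R): return np.rad2deg(np.arctan2(R[1,2],R[0,2]))
def go(target,jawdeg=None):
    """shift in tool axes (mm) and turn (rad) to reach target with jaw axis along jawdeg (mod 180)"""
    s=manip.get_state(); R,p=tool(s)
    print('t',round(s['clock'],2),'pos',p.round(4),'xax',R[:,0].round(3),'jaw',round(yawz(R),2),'w',round(s['width']*1e3,1),'q1,q6',s['qpos'][[0,5]].round(3))
    print(' F',s['contact_force'].round(2),'M',s['moment'].round(3))
    if target is not None: print(' shift',(R.T@(np.array(target)-p)*1e3).round(1))
    if jawdeg is not None:
        for k in(-180,0,180,360):
            d=np.deg2rad(yawz(R)-jawdeg+k)
            if abs(d)<3.5: print(' turn',round(d,3))
E
python3 - <<'E'
from h import *
cb=lambda x,y:(180+x/6-0.42,150+y/6-0.42)
L=[ray_z('top',cb(*u),.014)for u in((388,235),(612,285),(578,437),(352,385))]
print(np.round(L,4)); print(np.mean(L,0))
o=[ray_z('top',cb(*u),.02)for u in((425,65),(672,115),(580,458),(335,400))]; print('outer',np.round(o,4),np.mean(o,0))
print([np.rad2deg(np.arctan2(*(L[i]-L[j])[1::-1])) for i,j in((0,1),(3,2),(0,3),(1,2))])
csb=lambda x,y:(350+x/5-.4,190+y/5-.4)
S=[ray_z('scene',csb(*u),.023)for u in((103,75),(338,100),(325,220),(90,185))]; print('scene',np.round(S,4),np.mean(S,0))
print('beaker',ray_z('top',(201,192.4),.05), 'spare',ray_z('top',cb(468,130),.055))
go([.548,-.0553,.22],10.8)
E
```

```text
[[0.5807 0.3755 0.014 ]
 [0.5576 0.2624 0.014 ]
 [0.4813 0.2772 0.014 ]
 [0.505  0.3907 0.014 ]]
[0.53113571 0.32645128 0.014     ]
outer [[0.6664 0.3591 0.02  ]
 [0.6433 0.2343 0.02  ]
 [0.4705 0.2754 0.02  ]
 [0.4969 0.3979 0.02  ]] [0.56927356 0.31665271 0.02      ]
[np.float64(78.47134173400416), np.float64(78.1891264135119), np.float64(-11.373823360042481), np.float64(-10.96241834696333)]
scene [[0.4879 0.2794 0.023 ]
 [0.5088 0.3981 0.023 ]
 [0.593  0.3739 0.023 ]
 [0.568  0.2636 0.023 ]] [0.53941094 0.3287307  0.023     ]
beaker [0.56305329 0.4967601  0.05      ] spare [0.62824135 0.33189932 0.055     ]
t 2.3 pos [ 0.2046 -0.5374  0.2313] xax [ 0. -0. -1.] jaw -69.16 w 86.1 q1,q6 [-1.328 -0.121]
 F [ 0.13 -0.79  0.16] M [-0.014  0.018 -0.057]
 shift [  11.3  492.5 -328.4]
 turn -1.395
 turn 1.746
```

move_arm([
  [[0, 492, -328], -1.39, 60],
  [[0, 492, -328], -1.39, 60],
  [[0, 492, -328], -1.39, 60],
  [[0, 492, -328], -1.39, 60],
  [[0, 492, -328], -1.39, 60],
  [[0, 492, -328], -1.39, 60],
  [[0, 492, -328], -1.39, 60],
  [[0, 492, -328], -1.39, 60],
], force=30)

```text
clock: 2.97
position: [0.3988, -0.2641, 0.2316]
ee_rot: [0.704, 0.071, 0.703, -0.071]
contact_force: [1.1, -1.0, 0.5]
width: 0.06
```

```bash
python3 -c "
from h import *
go([.548,-.0553,.22],10.8)"
```

```text
t 2.97 pos [ 0.3988 -0.2641  0.2316] xax [ 0.001 -0.001 -1.   ] jaw -11.53 w 60.0 q1,q6 [-0.731 -0.529]
 F [ 1.14 -1.03  0.51] M [ 0.002 -0.008  0.012]
 shift [ 11.6 234.5 104.4]
 turn -0.39
 turn 2.752
```

move_arm([
  [[0, 234, 104], -0.39, 60],
  [[0, 234, 104], -0.39, 60],
  [[0, 234, 104], -0.39, 60],
  [[0, 234, 104], -0.39, 60],
  [[0, 234, 104], -0.39, 60],
  [[0, 234, 104], -0.39, 60],
  [[0, 234, 104], -0.39, 60],
  [[0, 234, 104], -0.39, 60],
])

```text
clock: 3.63
position: [0.5488, -0.0532, 0.2313]
ee_rot: [0.704, -0.068, 0.703, 0.068]
contact_force: [-0.1, -0.7, -0.1]
width: 0.0598
```

```bash
python3 -c "
from h import *
go([.548,-.0553,.103],10.8)
a=save('top','t1.png');b=save('scene','s1.png')
cv2.imwrite('pics/t1a.png',cv2.resize(cv2.imread('pics/t1.png')[130:260,312:472],None,fx=4.6,fy=4.6,interpolation=cv2.INTER_CUBIC))
cv2.imwrite('pics/s1a.png',cv2.resize(cv2.imread('pics/s1.png')[80:275,135:345],None,fx=3,fy=3,interpolation=cv2.INTER_CUBIC))"
```

```text
t 3.63 pos [ 0.5488 -0.0532  0.2313] xax [ 0.001 -0.    -1.   ] jaw 11.07 w 59.8 q1,q6 [-0.223 -0.416]
 F [-0.11 -0.67 -0.14] M [-0.047 -0.012  0.064]
 shift [128.3  -1.8  -1.3]
 turn -3.137
 turn 0.005
 turn 3.146
```

View pics/s1a.png

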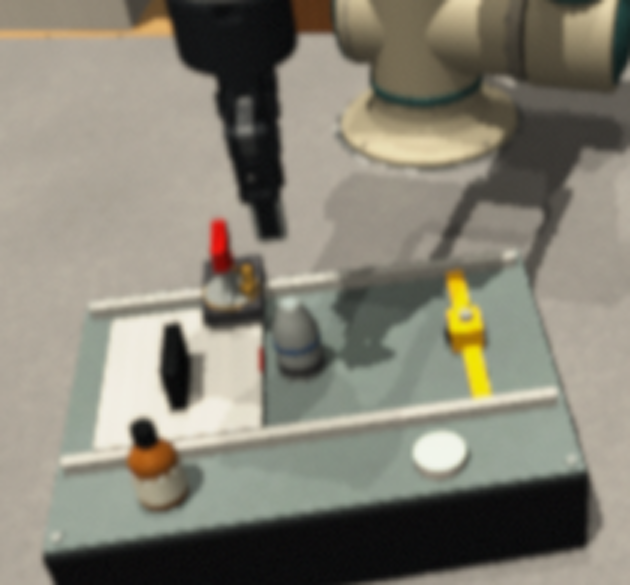

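```bash
python3 -c "
from h import *
print('tcp in scene',proj('scene',[.5488,-.0532,.2313]))
for p in ([.548,-.0553],[.548,-.052]): print(proj('scene',[*p,.09]),proj('scene',[*p,.123]),proj('scene',[*p,.156]),proj('top',[*p,.09]),proj('top',[*p,.156]))
"
```

```text
tcp in scene [226.0137574  152.93636151]
[235.07883836 202.10000964] [232.93945753 191.52029578] [230.68992413 180.395853  ] [390.886449   199.67291053] [394.09711269 197.17618737]
[236.46388139 202.08665303] [234.35924792 191.50653193] [232.1462502  180.38165714] [389.72699019 199.65084817] [392.88397306 197.15315532]
```

View pics/t1a.png

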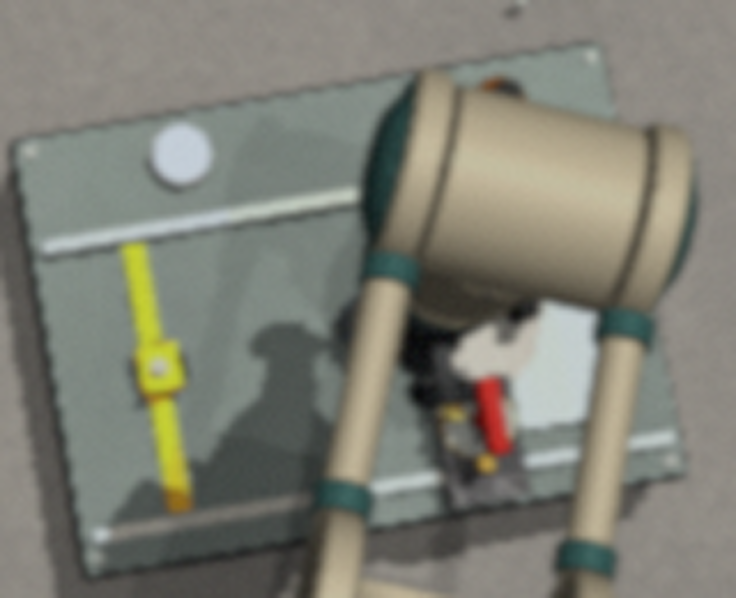

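move_arm([
  [[35, -1, -1], 0, 60],
  [[65, -1, -1], 0, 60],
  [[90, -1, -1], 0, 60],
  [[110, -1, -1], 0, 60],
  [[122, -1, -1], 0, 60],
  [[127, -1, -1], 0, 60],
  [[127, -1, -1], 0, 60],
  [[127, -1, -1], 0, 60],
])

```text
clock: 4.4
position: [0.5461, -0.0586, 0.105]
ee_rot: [0.704, -0.067, 0.704, 0.066]
contact_force: [-0.0, 0.6, 0.7]
width: 0.0597
```

```bash
python3 -c "
from h import *
go([.548,-.0553,.103],10.8)
b=save('scene','s2.png')
cv2.imwrite('pics/s2a.png',cv2.resize(cv2.imread('pics/s2.png')[80:275,135:345],None,fx=3,fy=3,interpolation=cv2.INTER_CUBIC))"
```

```text
t 4.4 pos [ 0.5461 -0.0586  0.105 ] xax [ 0.    -0.002 -1.   ] jaw 10.78 w 59.7 q1,q6 [-0.232 -0.419]
 F [-0.    0.62  0.66] M [-0.05  -0.016 -0.002]
 shift [2.  2.8 2.5]
 turn -3.142
 turn -0.0
 turn 3.141
```

View pics/s2a.png

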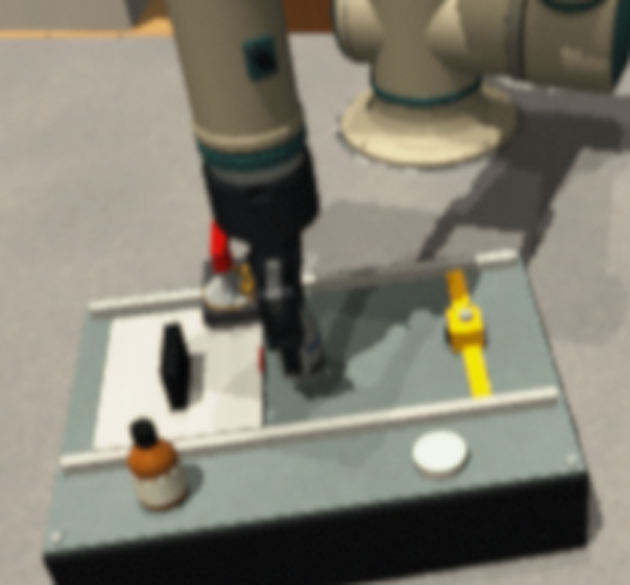

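move_arm([
  [[2, 5, 2], 0, 60],
  [[2, 5, 2], 0, 60],
  [[2, 5, 2], 0, 60],
  [[2, 5, 2], 0, 60],
])

```text
clock: 4.78
position: [0.5478, -0.0529, 0.1039]
ee_rot: [0.705, -0.068, 0.703, 0.066]
contact_force: [0.1, 0.6, 0.2]
width: 0.0597
```

```bash
python3 -c "
from h import *
go([.548,-.0535,.103],10.8)
b=save('scene','s3.png')
cv2.imwrite('pics/s3a.png',cv2.resize(cv2.imread('pics/s3.png')[150:225,195:285],None,fx=6,fy=6,interpolation=cv2.INTER_CUBIC))"
```

```text
t 4.78 pos [ 0.5478 -0.0529  0.1039] xax [ 0.002 -0.002 -1.   ] jaw 10.83 w 59.7 q1,q6 [-0.221 -0.409]
 F [0.12 0.57 0.19] M [-0.024 -0.006 -0.015]
 shift [ 0.9 -0.6  0.1]
 turn -3.141
 turn 0.001
 turn 3.142
```

View pics/s3a.png

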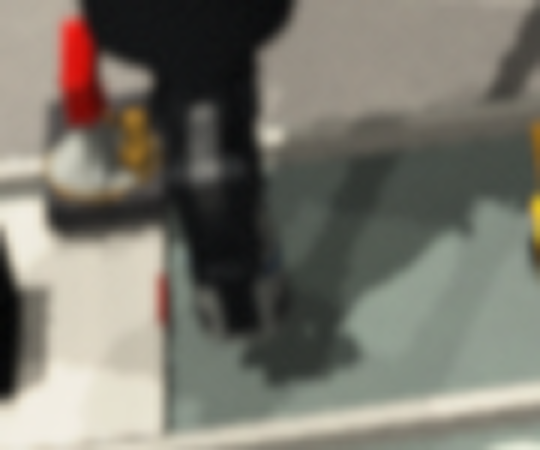

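The finger now sits centred in front of the objective, at about (240,300) in the crop, with steel showing evenly on both sides. Closing.

move_arm([
  [[0, 0, 0], 0, 50],
  [[0, 0, 0], 0, 42],
  [[0, 0, 0], 0, 34],
  [[0, 0, 0], 0, 25],
  [[0, 0, 0], 0, 25],
  [[0, 0, 0], 0, 25],
], force=35)

```text
clock: 5.33
position: [0.5481, -0.0529, 0.1041]
ee_rot: [0.705, -0.068, 0.703, 0.066]
contact_force: [0.6, 0.8, 3.3]
width: 0.0347
```

move_arm([
  [[-5, 0, 0], 0, 25],
  [[-15, 0, 0], 0, 25],
  [[-35, 0, 0], 0, 25],
  [[-60, 0, 0], 0, 25],
  [[-85, 0, 0], 0, 25],
  [[-105, 0, 0], 0, 25],
  [[-115, 0, 0], 0, 25],
  [[-115, 0, 0], 0, 25],
])

```text
clock: 6.0
position: [0.5491, -0.053, 0.2218]
ee_rot: [0.707, -0.068, 0.701, 0.065]
contact_force: [0.3, -0.3, -2.6]
width: 0.0348
```

```bash
python3 -c "
from h import *
go([.533,.327,.2],78.4)
b=save('scene','s4.png')
cv2.imwrite('pics/s4a.png',cv2.resize(cv2.imread('pics/s4.png')[60:225,155:345],None,fx=4,fy=4,interpolation=cv2.INTER_CUBIC)[:600])"
```

```text
t 6.0 pos [ 0.5491 -0.053   0.2218] xax [ 0.008 -0.004 -1.   ] jaw 10.83 w 34.8 q1,q6 [-0.221 -0.41 ]
 F [ 0.31 -0.3  -2.61] M [ 0.059 -0.002  0.024]
 shift [ 20.3 376.4  55.4]
 turn -1.179
 turn 1.962
```

View pics/s4a.png

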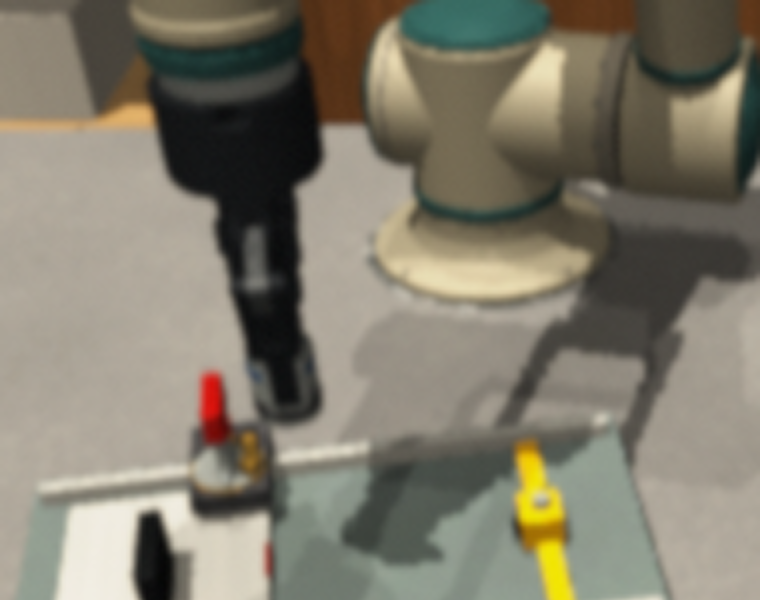

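move_arm([
  [[0, 20, 3], -0.08, 25],
  [[0, 55, 8], -0.18, 25],
  [[0, 90, 13], -0.28, 25],
  [[0, 125, 18], -0.38, 25],
  [[0, 160, 23], -0.49, 25],
  [[0, 195, 28], -0.6, 25],
  [[0, 230, 33], -0.71, 25],
  [[0, 265, 39], -0.82, 25],
])

```text
clock: 6.72
position: [0.5347, 0.2161, 0.2168]
ee_rot: [0.617, -0.345, 0.619, 0.342]
contact_force: [1.1, -0.2, -2.8]
width: 0.035
```

```bash
python3 -c "
from h import *
go([.533,.327,.22],78.4)"
```

```text
t 6.72 pos [0.5347 0.2161 0.2168] xax [-0.    -0.004 -1.   ] jaw 58.12 w 35.0 q1,q6 [ 0.266 -0.747]
 F [ 1.13 -0.17 -2.81] M [0.043 0.029 0.051]
 shift [-3.7 60.  93.2]
 turn -3.496
 turn -0.354
 turn 2.788
```

move_arm([
  [[0, 18, 30], -0.1, 25],
  [[0, 38, 58], -0.2, 25],
  [[0, 51, 79], -0.29, 25],
  [[0, 58, 90], -0.35, 25],
  [[0, 60, 93], -0.354, 25],
  [[0, 60, 93], -0.354, 25],
  [[0, 60, 93], -0.354, 25],
  [[0, 60, 93], -0.354, 25],
])

```text
clock: 7.38
position: [0.5327, 0.3252, 0.2156]
ee_rot: [0.547, -0.448, 0.55, 0.445]
contact_force: [0.1, 0.9, -2.3]
width: 0.0347
```

```bash
python3 -c "
from h import *
go([.533,.327,.03],78.4)
b=save('scene','s5.png')
cv2.imwrite('pics/s5a.png',cv2.resize(cv2.imread('pics/s5.png')[120:280,310:500],None,fx=3.7,fy=3.7,interpolation=cv2.INTER_CUBIC)[:600])"
```

```text
t 7.38 pos [0.5327 0.3252 0.2156] xax [-0.001 -0.006 -1.   ] jaw 78.28 w 34.7 q1,q6 [ 0.439 -0.926]
 F [ 0.05  0.93 -2.34] M [ 0.004 -0.003 -0.02 ]
 shift [185.6   0.    2.9]
 turn -3.144
 turn -0.002
 turn 3.14
```

View pics/s5a.png

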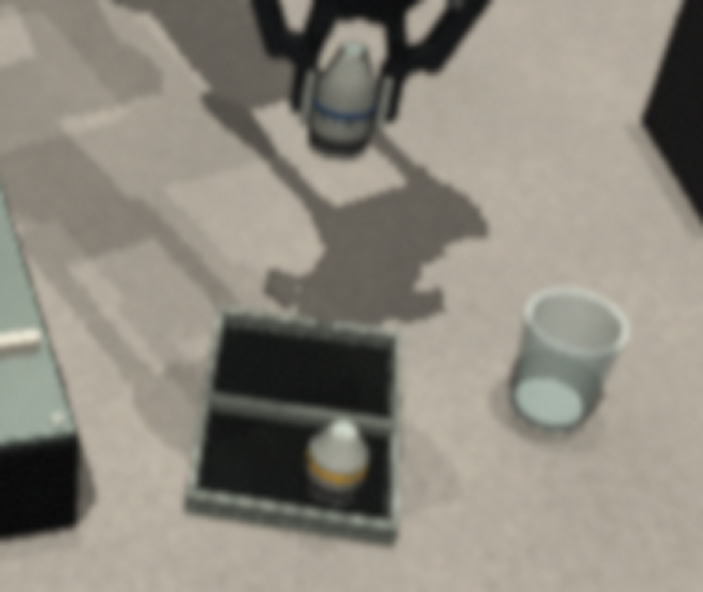

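move_arm([
  [[25, 0, 2], 0, 25],
  [[60, 0, 2], 0, 25],
  [[95, 0, 2], 0, 25],
  [[130, 0, 2], 0, 25],
  [[158, 0, 2], 0, 25],
  [[178, 0, 2], 0, 25],
  [[186, 0, 2], 0, 25],
  [[186, 0, 2], 0, 25],
])

```text
clock: 8.1
position: [0.532, 0.3246, 0.028]
ee_rot: [0.546, -0.447, 0.552, 0.445]
contact_force: [-0.0, -0.4, -2.0]
width: 0.0344
```

```bash
python3 -c "
from h import *
go([.533,.327,.019],78.4)
b=save('scene','s6.png')
cv2.imwrite('pics/s6a.png',cv2.resize(cv2.imread('pics/s6.png')[160:280,330:500],None,fx=4.5,fy=4.5,interpolation=cv2.INTER_CUBIC)[:600])"
```

```text
t 8.1 pos [0.532  0.3246 0.028 ] xax [-0.005 -0.007 -1.   ] jaw 78.19 w 34.4 q1,q6 [ 0.439 -0.923]
 F [-0.05 -0.37 -2.02] M [0.021 0.012 0.029]
 shift [ 9.  -0.5  2.6]
 turn -3.145
 turn -0.004
 turn 3.138
```

View pics/s6a.png

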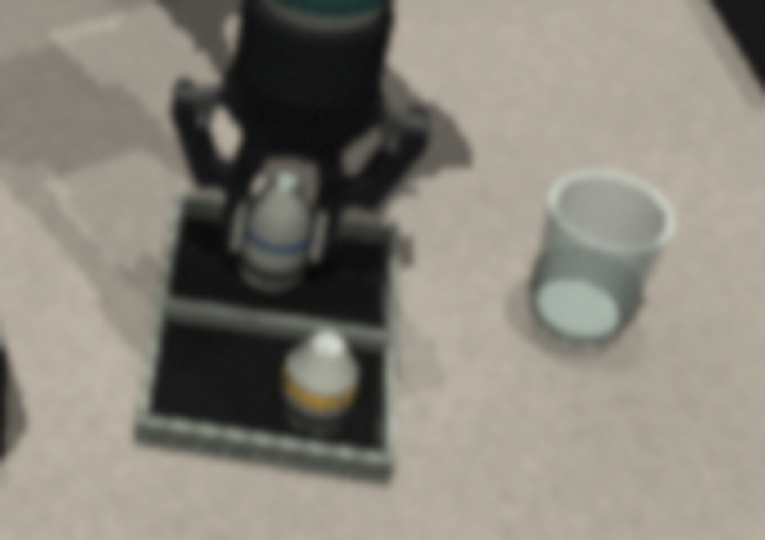

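move_arm([
  [[3, 0, 0], 0, 25],
  [[5, 0, 0], 0, 25],
  [[7, 0, 0], 0, 25],
  [[8, 0, 0], 0, 25],
  [[8, 0, 0], 0, 25],
])

```text
clock: 8.57
position: [0.5334, 0.3255, 0.0222]
ee_rot: [0.547, -0.447, 0.55, 0.445]
contact_force: [-0.0, 0.3, -3.0]
width: 0.0349
```

```bash
python3 -c "
from h import *
go([.533,.327,.019],78.4)"
```

```text
t 8.57 pos [0.5334 0.3255 0.0222] xax [-0.001 -0.005 -1.   ] jaw 78.21 w 34.9 q1,q6 [ 0.439 -0.923]
 F [-0.04  0.28 -3.04] M [ 0.021 -0.011  0.049]
 shift [3.2 0.7 1.4]
 turn -3.145
 turn -0.003
 turn 3.138
```

Still hanging freely at −3 N, so I keep going in 1 mm steps.

move_arm([
  [[1, 0, 0], 0, 25],
  [[2, 0, 0], 0, 25],
  [[2.5, 0, 0], 0, 25],
  [[2.5, 0, 0], 0, 25],
])

```text
clock: 8.9
position: [0.5333, 0.3255, 0.0196]
ee_rot: [0.547, -0.447, 0.55, 0.445]
contact_force: [-0.2, 0.1, -3.2]
width: 0.0353
```

```bash
python3 -c "
from h import *
go([.533,.327,.019],78.4)"
```

```text
t 8.9 pos [0.5333 0.3255 0.0196] xax [-0.001 -0.006 -1.   ] jaw 78.21 w 35.3 q1,q6 [ 0.439 -0.923]
 F [-0.22  0.1  -3.22] M [ 0.013  0.025 -0.03 ]
 shift [0.6 0.6 1.4]
 turn -3.145
 turn -0.003
 turn 3.138
```

move_arm([
  [[1, 0, 0], 0, 25],
  [[1.5, 0, 0], 0, 25],
  [[1.5, 0, 0], 0, 25],
])

```text
clock: 9.15
position: [0.5334, 0.3256, 0.0192]
ee_rot: [0.547, -0.447, 0.55, 0.445]
contact_force: [-2.3, -1.0, 4.6]
width: 0.0348
```

```bash
python3 -c "
from h import *
go([.533,.327,.019],78.4)"
```

```text
t 9.15 pos [0.5334 0.3256 0.0192] xax [-0.001 -0.005 -1.   ] jaw 78.21 w 34.8 q1,q6 [ 0.439 -0.923]
 F [-2.31 -0.97  4.62] M [-0.128  0.304 -0.029]
 shift [0.2 0.7 1.3]
 turn -3.145
 turn -0.003
 turn 3.138
```

The base touched the floor at +4.6 N. Opening and rising.

move_arm([
  [[0, 0, 0], 0, 38],
  [[0, 0, 0], 0, 45],
  [[0, 0, 0], 0, 52],
  [[0, 0, 0], 0, 58],
  [[0, 0, 0], 0, 58],
  [[-10, 0, 0], 0, 58],
  [[-30, 0, 0], 0, 58],
  [[-60, 0, 0], 0, 58],
])

```text
clock: 9.82
position: [0.5316, 0.325, 0.0778]
ee_rot: [0.545, -0.447, 0.552, 0.445]
contact_force: [0.3, -0.0, -0.1]
width: 0.0581
```

move_arm([
  [[-40, 0, 0], 0, 58],
  [[-80, 0, 0], 0, 58],
  [[-120, 0, 0], 0, 58],
  [[-150, 0, 0], 0, 58],
  [[-150, 0, 0], 0, 58],
])

```text
clock: 10.23
position: [0.536, 0.3279, 0.2367]
ee_rot: [0.551, -0.448, 0.547, 0.444]
contact_force: [1.0, 0.7, 0.6]
width: 0.0581
```

```bash
python3 -c "
from h import *
b=save('scene','s7.png')
print([(d['score'],d['centre']) for d in finder.look_for('objective','scene')])
go([.4865,-.1195,.23],-79.2)
cv2.imwrite('pics/s7a.png',cv2.resize(cv2.imread('pics/s7.png')[160:280,330:500],None,fx=4.5,fy=4.5,interpolation=cv2.INTER_CUBIC)[:600])"
```

```text
[(0.52, [388.8, 214.5])]
t 10.33 pos [0.5331 0.3264 0.2301] xax [-0.002 -0.006 -1.   ] jaw 78.21 w 57.6 q1,q6 [ 0.441 -0.923]
 F [-0.28 -1.21 -1.25] M [ 0.051  0.006 -0.041]
 shift [   2.9  -45.5 -446. ]
 turn -0.394
 turn 2.747
```

View pics/s7a.png

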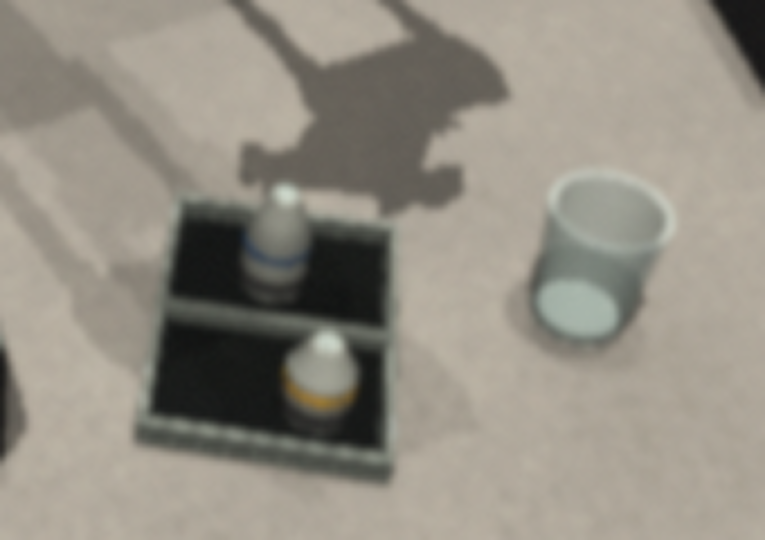

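The objective is upright in the empty bay, base at about (272,280) in the crop, and nothing else has moved. Next, the T-handle.

move_arm([
  [[0, -4, -40], 0.12, 45],
  [[0, -8, -80], 0.24, 45],
  [[0, -12, -120], 0.36, 45],
  [[0, -16, -160], 0.48, 45],
  [[0, -20, -200], 0.6, 45],
  [[0, -24, -240], 0.72, 45],
  [[0, -28, -280], 0.84, 45],
  [[0, -32, -320], 0.96, 45],
])

```text
clock: 11.0
position: [0.4972, 0.0051, 0.2304]
ee_rot: [0.691, -0.142, 0.696, 0.139]
contact_force: [1.1, -0.5, 0.1]
width: 0.0447
```

```bash
python3 -c "
from h import *
go([.4865,-.1195,.23],-79.2)"
```

```text
t 11.0 pos [0.4972 0.0051 0.2304] xax [-0.006 -0.006 -1.   ] jaw 22.89 w 44.7 q1,q6 [-0.125 -0.523]
 F [ 1.11 -0.5   0.09] M [ 0.021 -0.006 -0.013]
 shift [   1.2 -110.7  -58.3]
 turn -1.36
 turn 1.782
```

move_arm([
  [[0, -25, -15], 0.12, 40],
  [[0, -60, -32], 0.24, 40],
  [[0, -90, -47], 0.36, 40],
  [[0, -111, -58], 0.48, 40],
  [[0, -111, -58], 0.6, 40],
  [[0, -111, -58], 0.72, 40],
  [[0, -111, -58], 0.84, 40],
  [[0, -111, -58], 0.96, 40],
])

```text
clock: 11.67
position: [0.4855, -0.1196, 0.2292]
ee_rot: [0.676, 0.196, 0.682, -0.2]
contact_force: [0.6, -0.3, -0.6]
width: 0.0404
```

```bash
python3 -c "
from h import *
go([.4865,-.1195,.2],-79.2)"
```

```text
t 11.67 pos [ 0.4855 -0.1196  0.2292] xax [-0.01  -0.004 -1.   ] jaw -32.51 w 40.4 q1,q6 [-0.375  0.194]
 F [ 0.58 -0.31 -0.62] M [ 0.028 -0.032 -0.045]
 shift [29.2  0.9  1. ]
 turn -2.327
 turn 0.815
```

move_arm([
  [[0, 0, 0], 0.12, 40],
  [[0, 0, 0], 0.24, 40],
  [[0, 0, 0], 0.36, 40],
  [[0, 0, 0], 0.48, 40],
  [[0, 0, 0], 0.6, 40],
  [[0, 0, 0], 0.72, 40],
  [[0, 0, 0], 0.815, 40],
  [[0, 0, 0], 0.815, 40],
])

```text
clock: 12.33
position: [0.4843, -0.1192, 0.2274]
ee_rot: [0.541, 0.447, 0.548, -0.455]
contact_force: [0.3, 0.2, -1.0]
width: 0.0401
```

```bash
python3 -c "
from h import *
go([.4865,-.1195,.16],-79.2)
save('top','t8.png'); save('scene','s8.png')
for n in('scene','top'):
  for d in finder.trace('tbar_grip',n)[:3]:
    ys,xs=np.nonzero(d['mask']); print(n,round(d['score'],2),xs.min(),xs.max(),ys.min(),ys.max(),len(xs))
print(proj('scene',[.4865,-.1195,.166]),proj('top',[.4865,-.1195,.177]))
cv2.imwrite('pics/s8a.png',cv2.resize(cv2.imread('pics/s8.png')[110:220,150:280],None,fx=5.4,fy=5.4,interpolation=cv2.INTER_CUBIC)[:600])
cv2.imwrite('pics/t8a.png',cv2.resize(cv2.imread('pics/t8.png')[130:260,312:472],None,fx=4.6,fy=4.6,interpolation=cv2.INTER_CUBIC)[:600])"
```

```text
t 12.33 pos [ 0.4843 -0.1192  0.2274] xax [-0.014 -0.002 -1.   ] jaw -79.29 w 40.1 q1,q6 [-0.375  1.01 ]
 F [ 0.27  0.16 -0.95] M [ 0.003 -0.01   0.012]
 shift [67.4  3.   0.8]
 turn -3.143
 turn -0.002
 turn 3.14
scene 0.51 205 211 155 170 80
[207.36302871 161.21876559] [419.21050831 219.69765081]
```

View pics/s8a.png

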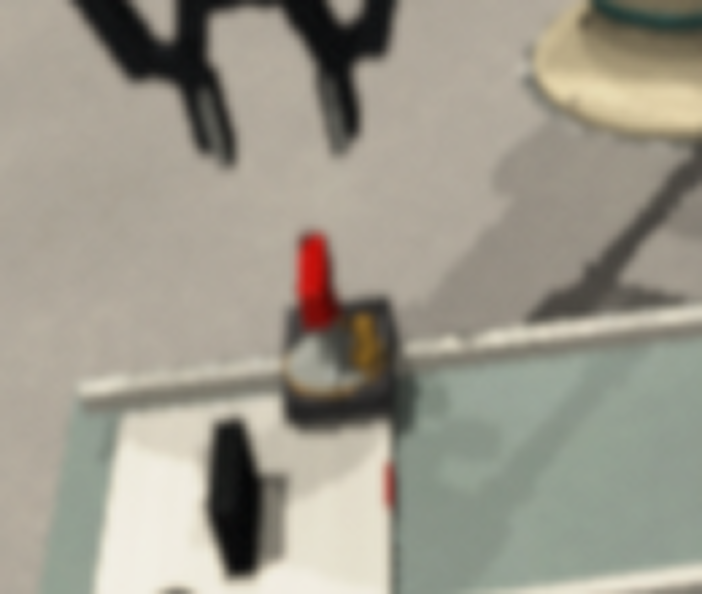

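View pics/t8a.png

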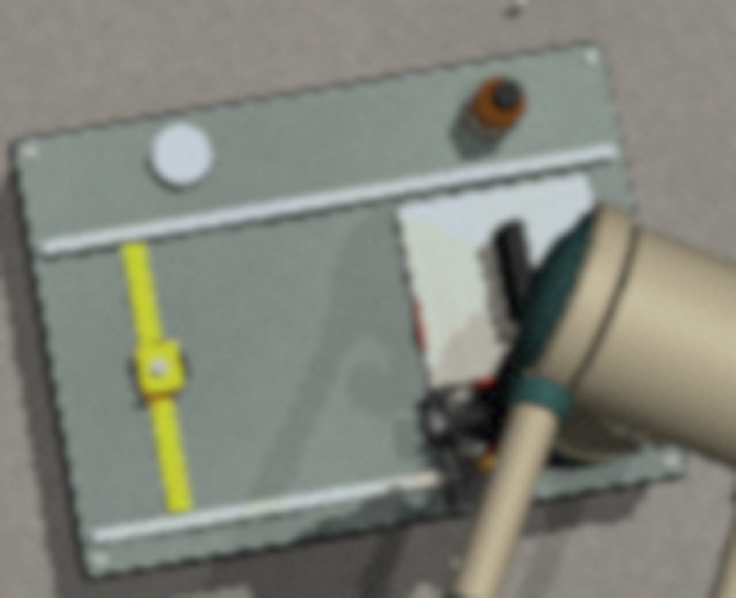

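```bash
python3 -c "
from ov import *
for c in ([.4865,-.1195],[.4865,-.1175],[.4895,-.118]):
  for n in('top','scene'):
    P=np.array([proj(n,p) for p in box(np.array(c),np.deg2rad(10.8),.046,.012,.155,.177)]); print(c,n,P.min(0).round(1),P.max(0).round(1))
# red pixels in first pics
for n,f in(('top','t0.png'),('scene','s0.png')):
  im=cv2.imread('pics/'+f).astype(int); m=(im[...,2]>110)&(im[...,1]<70)&(im[...,0]<70)
  ys,xs=np.nonzero(m); k=(xs>190)&(xs<440)&(ys>140)&(ys<240); xs=xs[k];ys=ys[k]; 
  for x,y in sorted(zip(xs,ys),key=lambda a:a[1]): pass
  print(n,xs.min(),xs.max()+1,ys.min(),ys.max()+1,len(xs),xs.mean()+.5,ys.mean()+.5)
  sub=im[148:180,198:220] if n=='scene' else im[205:236,408:430]
  r=(sub[...,2]-np.maximum(sub[...,1],sub[...,0])).clip(0); print(r.sum(1)); print(r.sum(0))
"
```

```text
[0.4865, -0.1195] top [413.9 210.8] [423.1 229. ]
[0.4865, -0.1195] scene [203.5 151.7] [211. 171.]
[0.4865, -0.1175] top [413.2 210.8] [422.3 229. ]
[0.4865, -0.1175] scene [204.4 151.7] [211.8 171. ]
[0.4895, -0.118] top [413.4 209.7] [422.5 227.9]
[0.4895, -0.118] scene [203.9 152.4] [211.4 171.7]
top 416 424 213 229 63 419.1825396825397 221.07142857142858
[  0   0   0   0   0   0  74 349 607 680 679 672 673 688 704 747 751 704
 658 631 661 690 643 431 184  76  48  34  33  28  20]
[  79   97   99   77   43   29   96  388  960 1551 2002 2157 1864 1209
  581  205   25    3    0    0    0    0]
scene 191 211 154 233 80 207.15 164.7625
[ 148  148  147  202  406  756 1042 1157 1200 1238 1261 1271 1266 1268
 1267 1213 1051  855  754  756  790  758  576  332  196  175  190  202
  194  162  128  110]
[ 217  204  199  211  217  291  854 1968 2824 3104 3075 2661 1663  768
  425  272  229  318  430  487  452  350]
```

```bash
python3 -c "
from h import *
go([.487,-.118,.151],-79.2)"
```

```text
t 12.53 pos [ 0.485  -0.1194  0.2285] xax [-0.012 -0.003 -1.   ] jaw -79.1 w 39.9 q1,q6 [-0.375  1.007]
 F [-0.75 -0.05 -0.47] M [ 0.034  0.004 -0.015]
 shift [77.4  3.1 -1.1]
 turn -3.14
 turn 0.002
 turn 3.143
```

move_arm([
  [[15, 3, -1], 0, 40],
  [[32, 3, -1], 0, 40],
  [[47, 3, -1], 0, 40],
  [[60, 3, -1], 0, 40],
  [[69, 3, -1], 0, 40],
  [[74, 3, -1], 0, 40],
  [[77, 3, -1], 0, 40],
  [[77, 3, -1], 0, 40],
])

```text
clock: 13.2
position: [0.4868, -0.1181, 0.1511]
ee_rot: [0.543, 0.447, 0.548, -0.454]
contact_force: [0.6, 0.2, 0.3]
width: 0.04
```

```bash
python3 -c "
from h import *
save('scene','s9.png')
cv2.imwrite('pics/s9a.png',cv2.resize(cv2.imread('pics/s9.png')[110:220,150:280],None,fx=5.4,fy=5.4,interpolation=cv2.INTER_CUBIC)[:600])
go([.487,-.118,.151],-79.2)"
```

```text
t 13.25 pos [ 0.4871 -0.1183  0.1517] xax [-0.011 -0.003 -1.   ] jaw -79.09 w 39.9 q1,q6 [-0.372  1.012]
 F [-0.68 -0.01 -0.25] M [-0.046 -0.023  0.038]
 shift [ 0.7 -0.1 -0.3]
 turn -3.14
 turn 0.002
 turn 3.144
```

View pics/s9a.png

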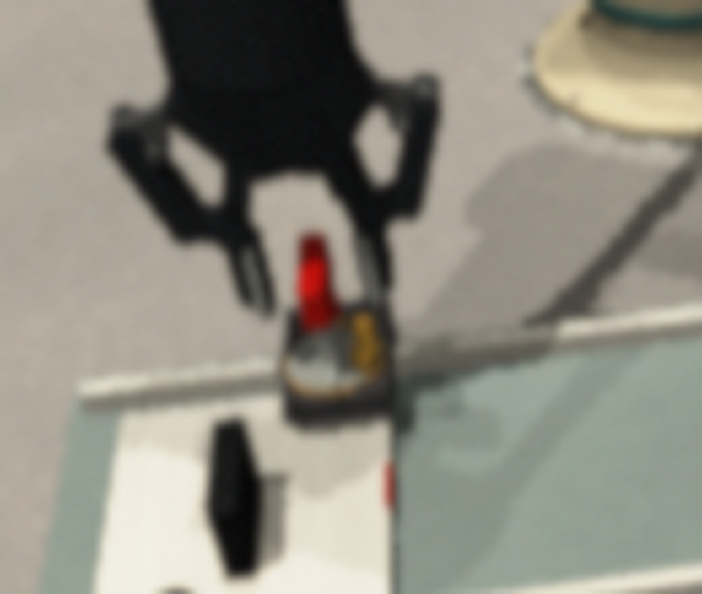

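The red bar lies between the fingers, centred at (315,285) in the crop. Closing.

move_arm([
  [[0, 0, 0], 0, 30],
  [[0, 0, 0], 0, 20],
  [[0, 0, 0], 0, 12],
  [[0, 0, 0], 0, 4],
  [[0, 0, 0], 0, 4],
  [[0, 0, 0], 0, 4],
], force=50)

```text
clock: 13.75
position: [0.4876, -0.1184, 0.1524]
ee_rot: [0.543, 0.447, 0.547, -0.454]
contact_force: [-0.2, 0.6, 5.5]
width: 0.011
```

```bash
python3 -c "
from h import *
go([.487,-.118,.151],-79.2)"
```

```text
t 13.75 pos [ 0.4876 -0.1184  0.1524] xax [-0.01  -0.004 -1.   ] jaw -79.09 w 11.0 q1,q6 [-0.372  1.012]
 F [-0.24  0.55  5.47] M [ 0.124  0.103 -0.024]
 shift [ 1.4 -0.5 -0.5]
 turn -3.14
 turn 0.002
 turn 3.143
```

move_arm([
  [[-3, 0, 0], 0, 4],
  [[-6, 0, 0], 0, 4],
  [[-9, 0, 0], 0, 4],
  [[-12, 0, 0], 0, 4],
  [[-14, 0, 0], 0, 4],
  [[-14, 0, 0], 0, 4],
  [[-14, 0, 0], 0, 4],
])

```text
clock: 14.33
position: [0.4874, -0.1183, 0.1658]
ee_rot: [0.543, 0.447, 0.547, -0.454]
contact_force: [2.8, -1.1, -12.1]
width: 0.0112
```

```bash
python3 -c "
from h import *
go([.487,-.118,.1664],-79.2)"
```

```text
t 14.33 pos [ 0.4874 -0.1183  0.1658] xax [-0.011 -0.004 -1.   ] jaw -79.09 w 11.2 q1,q6 [-0.372  1.012]
 F [  2.77  -1.11 -12.12] M [-0.231 -0.511 -0.015]
 shift [-0.6 -0.4 -0.4]
 turn -3.14
 turn 0.002
 turn 3.144
```

The plunger is lifted about 13.4 mm, at 12 N. Twisting counter-clockwise, staying below the earliest possible stop for now.

move_arm([
  [[0, 0, 0], -0.06, 4],
  [[0, 0, 0], -0.14, 4],
  [[0, 0, 0], -0.23, 4],
  [[0, 0, 0], -0.32, 4],
  [[0, 0, 0], -0.41, 4],
  [[0, 0, 0], -0.5, 4],
  [[0, 0, 0], -0.56, 4],
  [[0, 0, 0], -0.58, 4],
])

```text
clock: 15.0
position: [0.4878, -0.1189, 0.1656]
ee_rot: [0.649, 0.272, 0.654, -0.278]
contact_force: [3.6, -2.8, -11.1]
width: 0.0109
```

```bash
python3 -c "
from h import *
go([.4874,-.1183,.166],-79.2+.6*57.2958)"
```

```text
t 15.0 pos [ 0.4878 -0.1189  0.1656] xax [-0.01  -0.005 -1.   ] jaw -45.75 w 10.9 q1,q6 [-0.372  0.43 ]
 F [  3.58  -2.78 -11.05] M [-0.628 -0.719 -0.073]
 shift [-0.4  0.2 -0.7]
 turn -3.158
 turn -0.016
 turn 3.125
```

move_arm([
  [[0, 0, 0], -0.03, 4],
  [[0, 0, 0], -0.06, 4],
  [[0, 0, 0], -0.06, 4],
])

```text
clock: 15.25
position: [0.4879, -0.1191, 0.1654]
ee_rot: [0.657, 0.252, 0.662, -0.258]
contact_force: [3.0, -3.3, -11.4]
width: 0.0109
```

```bash
cat > m.py <<'E'
from h import *
L=[]
s=manip.get_state(); R,p=tool(s)
print('t',round(s['clock'],2),'z',p[2].round(4),'xy',p[:2].round(4),'twist',round(np.deg2rad(yawz(R)+79.09),3),'F',s['contact_force'].round(1),'M',s['moment'].round(3),'Mx_tool',(R.T@s['moment'])[0].round(3),'eff6',round(s['effort'][5],3))
E
python3 m.py
```

```text
t 15.25 z 0.1654 xy [ 0.4879 -0.1191] twist 0.642 F [  3.   -3.3 -11.4] M [-0.411 -0.664  0.016] Mx_tool -0.008 eff6 -0.202
```

move_arm([
  [[0, 0, 0], -0.02, 4],
  [[0, 0, 0], -0.04, 4],
  [[0, 0, 0], -0.04, 4],
])

```text
clock: 15.5
position: [0.4879, -0.1191, 0.1653]
ee_rot: [0.662, 0.239, 0.667, -0.245]
contact_force: [3.4, -2.0, -10.7]
width: 0.011
```

```bash
python3 m.py
```

```text
t 15.5 z 0.1653 xy [ 0.4879 -0.1191] twist 0.682 F [  3.4  -2.  -10.7] M [-0.412 -0.683  0.027] Mx_tool -0.019 eff6 -0.124
```

move_arm([
  [[0, 0, 0], -0.02, 4],
  [[0, 0, 0], -0.03, 4],
  [[0, 0, 0], -0.03, 4],
])

```text
clock: 15.75
position: [0.488, -0.1191, 0.1653]
ee_rot: [0.665, 0.229, 0.671, -0.235]
contact_force: [3.1, -2.2, -11.7]
width: 0.011
```

```bash
python3 m.py
```

```text
t 15.75 z 0.1653 xy [ 0.488  -0.1191] twist 0.713 F [  3.1  -2.2 -11.7] M [-0.398 -0.659 -0.014] Mx_tool 0.022 eff6 -0.07
```

move_arm([
  [[-0.5, 0, 0], -0.015, 4],
  [[-0.5, 0, 0], -0.03, 4],
  [[-0.5, 0, 0], -0.03, 4],
])

```text
clock: 16.0
position: [0.488, -0.1191, 0.1658]
ee_rot: [0.669, 0.218, 0.674, -0.224]
contact_force: [3.4, -2.4, -11.0]
width: 0.0111
```

```bash
python3 m.py
```

```text
t 16.0 z 0.1658 xy [ 0.488  -0.1191] twist 0.744 F [  3.4  -2.4 -11. ] M [-0.376 -0.686  0.062] Mx_tool -0.054 eff6 -0.096
```

move_arm([
  [[0, 0, 0], -0.015, 4],
  [[0, 0, 0], -0.03, 4],
  [[0, 0, 0], -0.03, 4],
])

```text
clock: 16.25
position: [0.488, -0.1191, 0.1659]
ee_rot: [0.672, 0.208, 0.678, -0.214]
contact_force: [2.5, -1.7, -12.0]
width: 0.0115
```

```bash
python3 m.py
```

```text
t 16.25 z 0.1659 xy [ 0.488  -0.1191] twist 0.774 F [  2.5  -1.7 -12. ] M [-0.452 -0.653  0.033] Mx_tool -0.025 eff6 -0.096
```

move_arm([
  [[0, 0, 0], -0.015, 4],
  [[0, 0, 0], -0.03, 4],
  [[0, 0, 0], -0.03, 4],
])

```text
clock: 16.5
position: [0.4881, -0.1192, 0.1658]
ee_rot: [0.675, 0.198, 0.681, -0.203]
contact_force: [2.7, -1.5, -12.1]
width: 0.0109
```

```bash
python3 m.py
```

```text
t 16.5 z 0.1658 xy [ 0.4881 -0.1192] twist 0.805 F [  2.7  -1.5 -12.1] M [-0.454 -0.695  0.011] Mx_tool -0.002 eff6 -0.097
```

move_arm([
  [[0, 0, 0], -0.015, 4],
  [[0, 0, 0], -0.03, 4],
  [[0, 0, 0], -0.03, 4],
])

```text
clock: 16.75
position: [0.4881, -0.1192, 0.1659]
ee_rot: [0.678, 0.187, 0.684, -0.193]
contact_force: [2.9, -1.9, -12.5]
width: 0.0109
```

```bash
python3 m.py
```

```text
t 16.75 z 0.1659 xy [ 0.4881 -0.1192] twist 0.836 F [  2.9  -1.9 -12.5] M [-0.414 -0.65   0.038] Mx_tool -0.03 eff6 -0.097
```

move_arm([
  [[0, 0, 0], -0.015, 4],
  [[0, 0, 0], -0.03, 4],
  [[0, 0, 0], -0.03, 4],
])

```text
clock: 17.0
position: [0.4881, -0.1192, 0.1659]
ee_rot: [0.681, 0.177, 0.687, -0.182]
contact_force: [2.9, -3.0, -10.8]
width: 0.0108
```

```bash
python3 m.py
```

```text
t 17.0 z 0.1659 xy [ 0.4881 -0.1192] twist 0.867 F [  2.9  -3.  -10.8] M [-0.438 -0.751  0.032] Mx_tool -0.023 eff6 -0.097
```

move_arm([
  [[0, 0, 0], -0.015, 4],
  [[0, 0, 0], -0.03, 4],
  [[0, 0, 0], -0.03, 4],
])

```text
clock: 17.25
position: [0.4882, -0.1192, 0.1659]
ee_rot: [0.684, 0.166, 0.689, -0.172]
contact_force: [3.6, -2.0, -11.4]
width: 0.0109
```

```bash
python3 m.py
```

```text
t 17.25 z 0.1659 xy [ 0.4882 -0.1192] twist 0.898 F [  3.6  -2.  -11.4] M [-0.399 -0.741  0.011] Mx_tool -0.003 eff6 -0.097
```

move_arm([
  [[0, 0, 0], -0.015, 4],
  [[0, 0, 0], -0.03, 4],
  [[0, 0, 0], -0.03, 4],
])

```text
clock: 17.5
position: [0.4882, -0.1192, 0.1659]
ee_rot: [0.686, 0.156, 0.692, -0.161]
contact_force: [3.4, -1.6, -12.0]
width: 0.0112
```

```bash
python3 m.py
```

```text
t 17.5 z 0.1659 xy [ 0.4882 -0.1192] twist 0.929 F [  3.4  -1.6 -12. ] M [-0.454 -0.769  0.054] Mx_tool -0.045 eff6 -0.097
```

move_arm([
  [[0, 0, 0], -0.015, 4],
  [[0, 0, 0], -0.03, 4],
  [[0, 0, 0], -0.03, 4],
])

```text
clock: 17.75
position: [0.4883, -0.1193, 0.1659]
ee_rot: [0.689, 0.145, 0.694, -0.15]
contact_force: [2.6, -1.8, -11.2]
width: 0.011
```

```bash
python3 m.py
```

```text
t 17.75 z 0.1659 xy [ 0.4883 -0.1193] twist 0.96 F [  2.6  -1.8 -11.2] M [-0.445 -0.717  0.009] Mx_tool -0.001 eff6 -0.097
```

move_arm([
  [[0, 0, 0], -0.015, 4],
  [[0, 0, 0], -0.03, 4],
  [[0, 0, 0], -0.03, 4],
])

```text
clock: 18.0
position: [0.4883, -0.1193, 0.1659]
ee_rot: [0.691, 0.134, 0.697, -0.139]
contact_force: [3.7, -1.8, -11.4]
width: 0.011
```

```bash
python3 m.py
```

```text
t 18.0 z 0.1659 xy [ 0.4883 -0.1193] twist 0.991 F [  3.7  -1.8 -11.4] M [-0.476 -0.72  -0.014] Mx_tool 0.022 eff6 -0.097
```

move_arm([
  [[0, 0, 0], -0.015, 4],
  [[0, 0, 0], -0.03, 4],
  [[0, 0, 0], -0.03, 4],
])

```text
clock: 18.25
position: [0.4883, -0.1193, 0.1659]
ee_rot: [0.693, 0.124, 0.699, -0.129]
contact_force: [3.3, -2.2, -11.8]
width: 0.0115
```

```bash
python3 m.py
```

```text
t 18.25 z 0.1659 xy [ 0.4883 -0.1193] twist 1.022 F [  3.3  -2.2 -11.8] M [-0.425 -0.778  0.066] Mx_tool -0.058 eff6 -0.097
```

move_arm([
  [[0, 0, 0], -0.015, 4],
  [[0, 0, 0], -0.03, 4],
  [[0, 0, 0], -0.03, 4],
])

```text
clock: 18.5
position: [0.4884, -0.1193, 0.166]
ee_rot: [0.695, 0.113, 0.7, -0.118]
contact_force: [2.7, -2.1, -10.9]
width: 0.011
```

```bash
python3 m.py
```

```text
t 18.5 z 0.166 xy [ 0.4884 -0.1193] twist 1.053 F [  2.7  -2.1 -10.9] M [-0.414 -0.756  0.007] Mx_tool 0.001 eff6 -0.097
```

move_arm([
  [[0, 0, 0], -0.015, 4],
  [[0, 0, 0], -0.03, 4],
  [[0, 0, 0], -0.03, 4],
])

```text
clock: 18.75
position: [0.4884, -0.1193, 0.166]
ee_rot: [0.696, 0.102, 0.702, -0.107]
contact_force: [3.2, -2.2, -11.6]
width: 0.0111
```

```bash
python3 m.py
```

```text
t 18.75 z 0.166 xy [ 0.4884 -0.1193] twist 1.084 F [  3.2  -2.2 -11.6] M [-0.443 -0.795 -0.015] Mx_tool 0.023 eff6 -0.097
```

move_arm([
  [[0, 0, 0], -0.015, 4],
  [[0, 0, 0], -0.03, 4],
  [[0, 0, 0], -0.03, 4],
])

```text
clock: 19.0
position: [0.4885, -0.1193, 0.166]
ee_rot: [0.698, 0.091, 0.704, -0.096]
contact_force: [3.5, -1.8, -11.9]
width: 0.0114
```

```bash
python3 m.py; python3 -c "
from h import *
save('scene','s10.png')
cv2.imwrite('pics/s10a.png',cv2.resize(cv2.imread('pics/s10.png')[110:220,150:280],None,fx=5.4,fy=5.4,interpolation=cv2.INTER_CUBIC)[:600])"
```

```text
t 19.0 z 0.166 xy [ 0.4885 -0.1193] twist 1.114 F [  3.5  -1.8 -11.9] M [-0.392 -0.838  0.053] Mx_tool -0.044 eff6 -0.114
```

View pics/s10a.png

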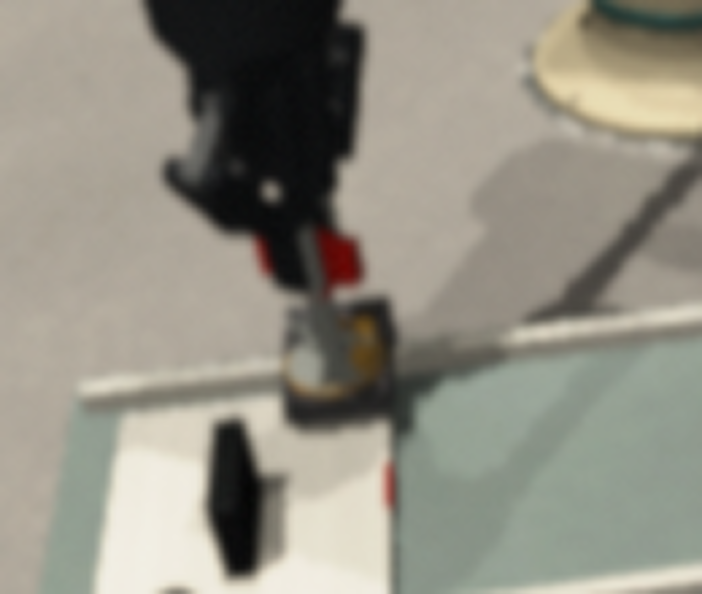

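The bar has turned with the gripper and is red at (310,260). The J6 effort has just started to rise, so I take smaller steps.

move_arm([
  [[0, 0, 0], -0.015, 4],
  [[0, 0, 0], -0.015, 4],
])

```text
clock: 19.22
position: [0.4885, -0.1193, 0.166]
ee_rot: [0.699, 0.086, 0.704, -0.091]
contact_force: [3.7, -1.4, -11.5]
width: 0.0106
```

```bash
python3 m.py
```

```text
t 19.22 z 0.166 xy [ 0.4885 -0.1193] twist 1.13 F [  3.7  -1.4 -11.5] M [-0.489 -0.844 -0.024] Mx_tool 0.033 eff6 -0.126
```

move_arm([
  [[0, 0, 0], -0.015, 4],
  [[0, 0, 0], -0.015, 4],
  [[0, 0, 0], -0.015, 4],
])

```text
clock: 19.47
position: [0.4885, -0.1194, 0.166]
ee_rot: [0.699, 0.081, 0.705, -0.086]
contact_force: [3.1, -0.9, -12.0]
width: 0.0109
```

```bash
python3 m.py
```

```text
t 19.47 z 0.166 xy [ 0.4885 -0.1194] twist 1.145 F [  3.1  -0.9 -12. ] M [-0.463 -0.829 -0.017] Mx_tool 0.026 eff6 -0.093
```

move_arm([
  [[0, 0, 0], -0.01, 4],
  [[0, 0, 0], -0.02, 4],
  [[0, 0, 0], -0.02, 4],
])

```text
clock: 19.72
position: [0.4886, -0.1193, 0.166]
ee_rot: [0.7, 0.074, 0.706, -0.078]
contact_force: [4.2, -1.7, -12.1]
width: 0.0114
```

```bash
python3 m.py
```

```text
t 19.72 z 0.166 xy [ 0.4886 -0.1193] twist 1.165 F [  4.2  -1.7 -12.1] M [-0.484 -0.878 -0.171] Mx_tool 0.181 eff6 -0.212
```

move_arm([
  [[0, 0, 0], -0.01, 4],
  [[0, 0, 0], -0.02, 4],
  [[0, 0, 0], -0.02, 4],
])

```text
clock: 19.97
position: [0.4887, -0.1194, 0.166]
ee_rot: [0.701, 0.067, 0.707, -0.071]
contact_force: [3.6, -2.3, -11.5]
width: 0.0109
```

```bash
python3 m.py
```

```text
t 19.97 z 0.166 xy [ 0.4887 -0.1194] twist 1.185 F [  3.6  -2.3 -11.5] M [-0.474 -0.848 -0.159] Mx_tool 0.167 eff6 -0.29
```

move_arm([
  [[0, 0, 0], -0.01, 4],
  [[0, 0, 0], -0.01, 4],
])

```text
clock: 20.13
position: [0.4887, -0.1194, 0.166]
ee_rot: [0.701, 0.063, 0.707, -0.067]
contact_force: [3.8, -0.9, -12.9]
width: 0.0111
```

```bash
python3 m.py
```

```text
t 20.13 z 0.166 xy [ 0.4887 -0.1194] twist 1.196 F [  3.8  -0.9 -12.9] M [-0.459 -0.855 -0.237] Mx_tool 0.245 eff6 -0.327
```

Stop felt: Mz is −0.24 N m and rising, well under 0.45. I ease the torque off slightly and lower into the notch.

move_arm([
  [[0, 0, 0], 0.015, 4],
  [[0, 0, 0], 0.025, 4],
  [[1.5, 0, 0], 0.025, 4],
  [[3, 0, 0], 0.025, 4],
  [[4.5, 0, 0], 0.025, 4],
  [[5.5, 0, 0], 0.025, 4],
  [[5.5, 0, 0], 0.025, 4],
])

```text
clock: 20.72
position: [0.4887, -0.1194, 0.1604]
ee_rot: [0.701, 0.072, 0.706, -0.076]
contact_force: [2.3, -2.4, -8.3]
width: 0.0109
```

```bash
python3 m.py
```

```text
t 20.72 z 0.1604 xy [ 0.4887 -0.1194] twist 1.171 F [ 2.3 -2.4 -8.3] M [-0.424 -0.608 -0.207] Mx_tool 0.214 eff6 -0.198
```

move_arm([
  [[0.5, 0, 0], 0, 4],
  [[1, 0, 0], 0, 4],
  [[1.2, 0, 0], 0, 4],
  [[1.2, 0, 0], 0, 4],
])

```text
clock: 21.05
position: [0.4887, -0.1194, 0.1598]
ee_rot: [0.701, 0.072, 0.706, -0.076]
contact_force: [1.0, -0.5, -0.5]
width: 0.0111
```

```bash
python3 m.py
```

```text
t 21.05 z 0.1598 xy [ 0.4887 -0.1194] twist 1.171 F [ 1.  -0.5 -0.5] M [-0.26  -0.217 -0.193] Mx_tool 0.196 eff6 -0.196
```

The notch is carrying the plunger now: Fz is about 0 at a lift of roughly 7.4 mm. I relax the residual twist before opening.

move_arm([
  [[0, 0, 0], 0.01, 4],
  [[0, 0, 0], 0.02, 4],
  [[0, 0, 0], 0.02, 4],
])

```text
clock: 21.3
position: [0.4886, -0.1194, 0.1599]
ee_rot: [0.7, 0.079, 0.705, -0.084]
contact_force: [0.7, -1.9, -1.0]
width: 0.0112
```

```bash
python3 m.py
```

```text
t 21.3 z 0.1599 xy [ 0.4886 -0.1194] twist 1.15 F [ 0.7 -1.9 -1. ] M [-0.263 -0.212 -0.139] Mx_tool 0.143 eff6 -0.031
```

move_arm([
  [[0, 0, 0], 0, 14],
  [[0, 0, 0], 0, 18],
  [[0, 0, 0], 0, 26],
  [[0, 0, 0], 0, 34],
  [[0, 0, 0], 0, 40],
  [[0, 0, 0], 0, 40],
])

```text
clock: 21.8
position: [0.4886, -0.1193, 0.1599]
ee_rot: [0.7, 0.079, 0.705, -0.083]
contact_force: [0.4, 0.3, -0.9]
width: 0.0397
```

```bash
python3 m.py; python3 -c "
from h import *
save('scene','s11.png')
cv2.imwrite('pics/s11a.png',cv2.resize(cv2.imread('pics/s11.png')[110:220,150:280],None,fx=5.4,fy=5.4,interpolation=cv2.INTER_CUBIC)[:600])"
```

```text
t 21.8 z 0.1599 xy [ 0.4886 -0.1193] twist 1.151 F [ 0.4  0.3 -0.9] M [-0.053  0.025  0.055] Mx_tool -0.055 eff6 -0.0
```

View pics/s11a.png

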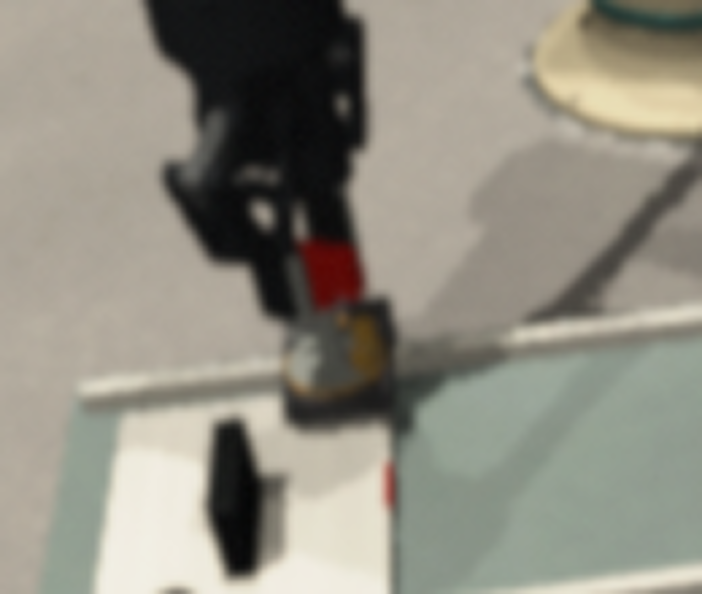

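The handle stays turned. Rising clear of it, then checking.

move_arm([
  [[-10, 0, 0], 0, 40],
  [[-30, 0, 0], 0, 40],
  [[-55, 0, 0], 0, 40],
  [[-75, 0, 0], 0, 40],
  [[-75, 0, 0], 0, 40],
])

```text
clock: 22.27
position: [0.4918, -0.1199, 0.2399]
ee_rot: [0.703, 0.078, 0.702, -0.084]
contact_force: [0.6, -0.6, 0.7]
width: 0.0399
```

```bash
python3 -c "
from ov import *
save('scene','s12.png')
cr=(150,110);f=5.4
im=cv2.resize(cv2.imread('pics/s12.png')[110:220,150:280],None,fx=f,fy=f,interpolation=cv2.INTER_CUBIC)
cv2.imwrite('pics/s12a.png',im[:600])
draw(im,'scene',box(np.array([.488,-.1185]),np.deg2rad(10.8)+1.13,.046,.012,.1625,.1845),cr,f,(0,255,0))
draw(im,'scene',box(np.array([.488,-.1185]),np.deg2rad(10.8)+1.13,.046,.012,.155,.177),cr,f,(255,0,0))
cv2.imwrite('pics/s12b.png',im[:600])
go([.5753,-.1404,.2],-79.2)
"
```

```text
t 22.32 pos [ 0.4908 -0.1195  0.2378] xax [-0.002 -0.008 -1.   ] jaw -13.17 w 39.9 q1,q6 [-0.371 -0.139]
 F [-0.47  0.29 -0.9 ] M [-0.011 -0.021  0.026]
 shift [37.8 -0.8 87.1]
 turn -1.989
 turn 1.152
```

View pics/s12b.png

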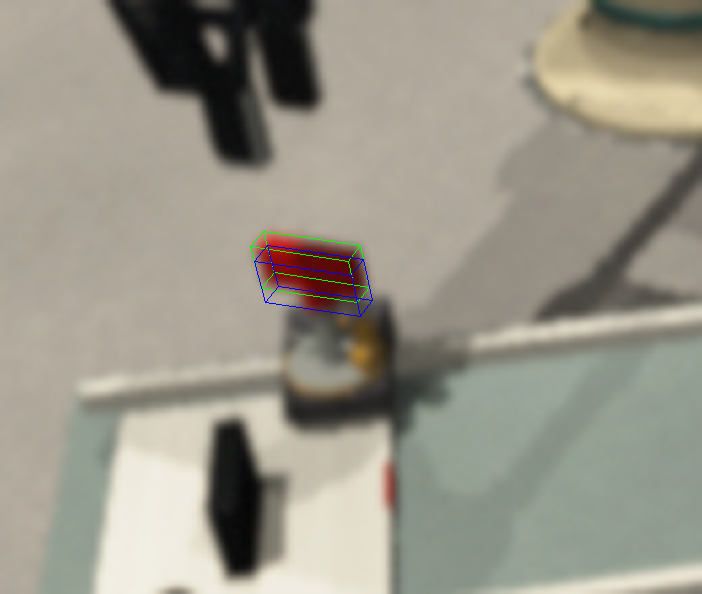

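The red bar matches the raised model (green), turned about 1.13 rad, so it is retracted and holding by itself. Next, the hatch handle.

move_arm([
  [[0, 0, 25], 0.12, 45],
  [[0, 0, 55], 0.24, 45],
  [[0, 0, 80], 0.36, 45],
  [[0, -1, 87], 0.48, 45],
  [[0, -1, 87], 0.6, 45],
  [[0, -1, 87], 0.72, 45],
  [[0, -1, 87], 0.84, 45],
  [[0, -1, 87], 0.96, 45],
])

```text
clock: 22.98
position: [0.5746, -0.14, 0.2365]
ee_rot: [0.584, 0.395, 0.584, -0.401]
contact_force: [-0.8, -0.6, -0.4]
width: 0.0449
```

```bash
python3 -c "
from ov import *
go([.5753,-.1404,.16],-79.2)
cr=(150,150);f=6
for n,fn,cr,e in(('scene','s12.png',(155,160),(225,225)),('top','t8.png',(390,160),(460,225))):
  im=cv2.resize(cv2.imread('pics/'+fn)[cr[1]:e[1],cr[0]:e[0]],None,fx=9,fy=9,interpolation=cv2.INTER_CUBIC)
  draw(im,n,box(np.array([.5753,-.1404]),np.deg2rad(10.8),.06,.014,.099,.141),cr,9,(0,255,0))
  cv2.imwrite('pics/hh_'+n+'.png',im[:600])
"
```

```text
t 22.98 pos [ 0.5746 -0.14    0.2365] xax [-0.005 -0.007 -1.   ] jaw -68.51 w 44.9 q1,q6 [-0.352  0.846]
 F [-0.76 -0.62 -0.42] M [ 0.037 -0.012 -0.015]
 shift [76.5  1.1  0.2]
 turn -2.955
 turn 0.187
 turn 3.328
```

View pics/hh_scene.png

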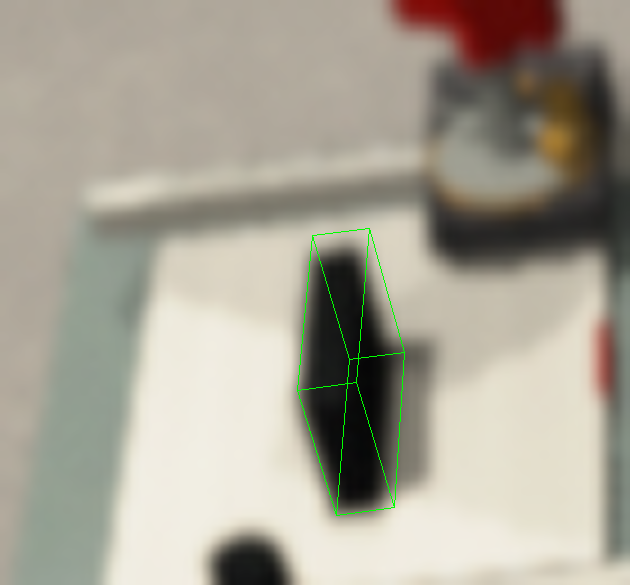

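View pics/hh_top.png

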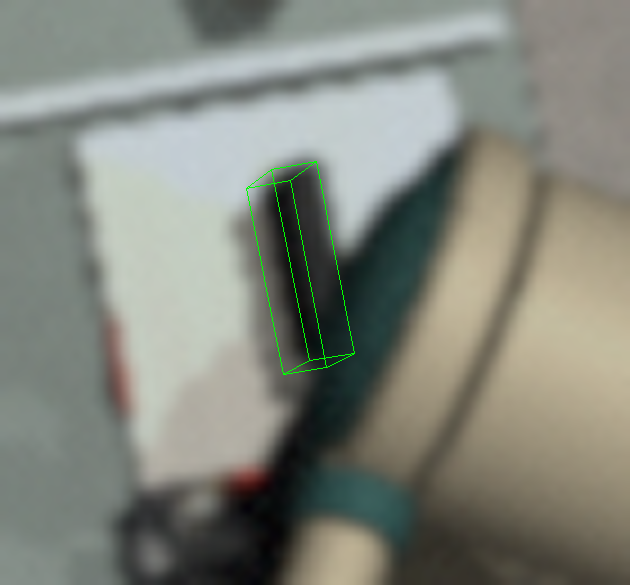

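move_arm([
  [[15, 0, 0], 0.1, 45],
  [[35, 0, 1], 0.187, 45],
  [[60, 0, 1], 0.187, 45],
  [[80, 0, 1], 0.187, 45],
  [[100, 0, 1], 0.187, 45],
  [[115, 0, 1], 0.187, 45],
  [[123, 0, 1], 0.187, 45],
  [[123, 0, 1], 0.187, 45],
])

```text
clock: 23.65
position: [0.5724, -0.1412, 0.1108]
ee_rot: [0.543, 0.447, 0.546, -0.455]
contact_force: [-0.6, 0.4, -0.7]
width: 0.0451
```

```bash
python3 -c "
from ov import *
go([.577,-.141,.112],-79.2)
save('scene','s13.png')
cv2.imwrite('pics/s13a.png',cv2.resize(cv2.imread('pics/s13.png')[110:220,150:280],None,fx=5.4,fy=5.4,interpolation=cv2.INTER_CUBIC)[:600])
"
```

```text
t 23.65 pos [ 0.5724 -0.1412  0.1108] xax [-0.01  -0.005 -1.   ] jaw -79.23 w 45.1 q1,q6 [-0.355  1.032]
 F [-0.56  0.36 -0.68] M [0.026 0.006 0.023]
 shift [-1.2  4.5  0.7]
 turn -3.142
 turn -0.001
 turn 3.141
```

View pics/s13a.png

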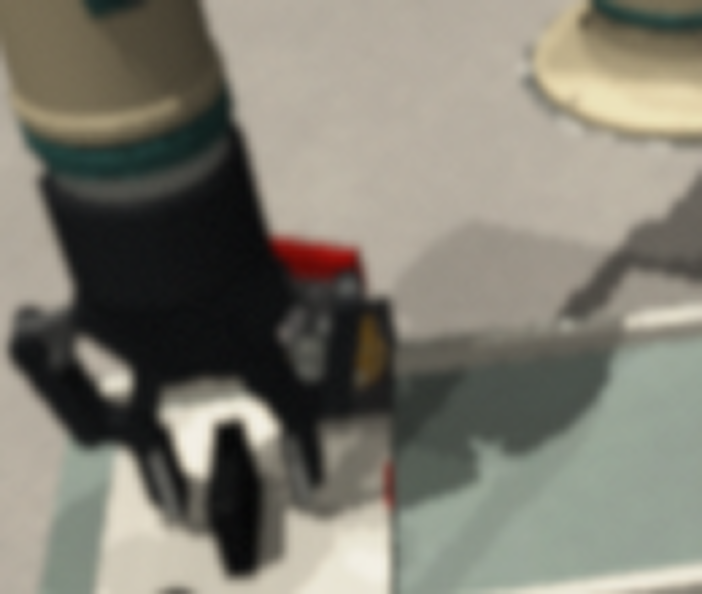

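The black handle stands between the fingers at about (235,500) in the crop. Closing gently.

move_arm([
  [[-1, 4, 0], 0, 35],
  [[-1, 4, 0], 0, 25],
  [[-1, 4, 0], 0, 18],
  [[-1, 4, 0], 0, 10],
  [[-1, 4, 0], 0, 5],
  [[-1, 4, 0], 0, 5],
], force=30)

```text
clock: 24.2
position: [0.5784, -0.1411, 0.1145]
ee_rot: [0.545, 0.448, 0.545, -0.454]
contact_force: [1.0, -0.6, 4.8]
width: 0.0135
```

```bash
python3 -c "
from ov import *
go([.577,-.141,.112],-79.2)
R,p=tool()
a=np.deg2rad(10.8); print('tool of +y prime 1', R.T@np.array([-np.sin(a),np.cos(a),0]))
# stop face estimate: travel
h=p[:2]; 
for im in ['t8.png']: pass
cr=(312,130)
ct=lambda x,y:(312+x/4.6-.39,130+y/4.6-.39)
yp=np.array([-np.sin(a),np.cos(a)])
# block right edge at approx (186,368) t8a ; hatch edge (413,..)
for nm,q,z in(('stopblock_right',(186,365),.11),('hatch_left',(413,270),.099),('hatch_left2',(398,205),.099),('bar right',(163,300),.1)):
  print(nm,(ray_z('top',ct(*q),z)[:2]-h)@yp)
"
```

```text
t 24.2 pos [ 0.5784 -0.1411  0.1145] xax [-0.005 -0.007 -1.   ] jaw -79.23 w 13.5 q1,q6 [-0.351  1.036]
 F [ 1.   -0.63  4.85] M [ 0.172 -0.053  0.058]
 shift [ 2.5 -1.3 -0.4]
 turn -3.142
 turn -0.0
 turn 3.141
tool of +y prime 1 [-5.79422967e-03 -4.73512243e-04 -9.99983101e-01]
stopblock_right 0.20511893506262002
hatch_left 0.055991933396126015
hatch_left2 0.05758177052679093
bar right 0.21131116435222935
```

move_arm([
  [[-0.3, 0, -2], 0, 5],
  [[-0.3, 0, -5], 0, 5],
  [[-0.3, 0, -9], 0, 5],
  [[-0.3, 0, -14], 0, 5],
  [[-0.3, 0, -20], 0, 5],
  [[-0.3, 0, -20], 0, 5],
])

```text
clock: 24.7
position: [0.5742, -0.1196, 0.1145]
ee_rot: [0.545, 0.448, 0.545, -0.453]
contact_force: [1.4, 0.8, -0.4]
width: 0.0135
```

```bash
cat > y.py <<'E'
from h import *
a=np.deg2rad(10.8); yp=np.array([-np.sin(a),np.cos(a),0]); xp=np.array([np.cos(a),np.sin(a),0])
s=manip.get_state(); R,p=tool(s)
d=(p-np.array([.5784,-.1411,.1145])); F=s['contact_force']
print('t',round(s['clock'],2),'travel mm',round(d@yp*1e3,2),'lat',round(d@xp*1e3,2),'z',p[2].round(4),'Fy',round(F@yp,2),'Fx',round(F@xp,2),'Fz',round(F[2],2),'M',s['moment'].round(2),'jaw',round(yawz(R),2),'w',round(s['width']*1e3,1),'eff',s['effort'][[0,5]].round(3))
E
python3 y.py; python3 -c "
from h import *
save('scene','s14.png');save('top','t14.png')
cv2.imwrite('pics/s14a.png',cv2.resize(cv2.imread('pics/s14.png')[110:260,150:340],None,fx=4,fy=4,interpolation=cv2.INTER_CUBIC)[:600])
cv2.imwrite('pics/t14a.png',cv2.resize(cv2.imread('pics/t14.png')[130:260,312:472],None,fx=4.6,fy=4.6,interpolation=cv2.INTER_CUBIC)[:600])"
```

```text
t 24.7 travel mm 21.85 lat -0.06 z 0.1145 Fy 0.52 Fx 1.54 Fz -0.43 M [ 0.25 -0.18  0.05] jaw -79.19 w 13.5 eff [-0.828  0.12 ]
```

View pics/s14a.png

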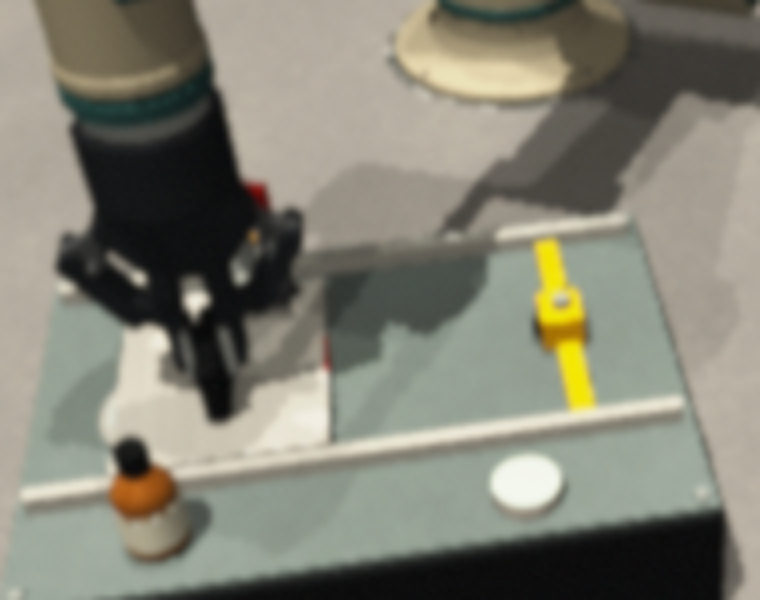

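View pics/t14a.png

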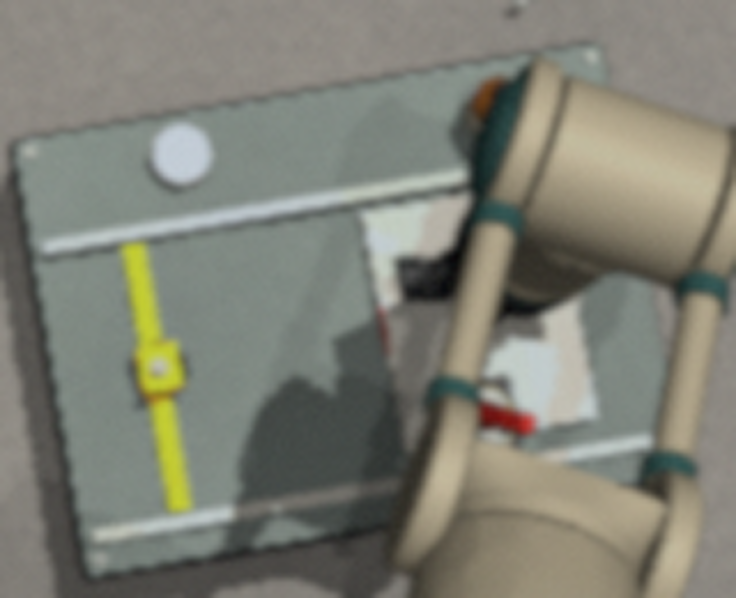

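```bash
python3 -c "
from h import *
a=np.deg2rad(10.8); yp=np.array([-np.sin(a),np.cos(a),0])
o=np.array([.5784,-.1411,.1145])
f=lambda x,y:(150+x/4-.37,110+y/4-.37)
for z in(.095,.105,.115): print(z,'pad', (ray_z('scene',f(533,325),z)-o)@yp*1e3,'edge now',(ray_z('scene',f(328,365),.095)-o)@yp*1e3)
for n in('top','scene'):
  for k in('stop_face','hatch_edge'): print(n,k,[(round(d['score'],2),d['centre']) for d in finder.look_for(k,n)])
"
```

```text
0.095 pad 206.43347850257746 edge now 82.64818334437243
0.105 pad 205.57921040392563 edge now 82.64818334437243
0.115 pad 204.7249423052738 edge now 82.64818334437243
top stop_face [(0.93, [343.6, 207.8])]
top hatch_edge [(0.77, [408.4, 204.6])]
scene stop_face [(0.69, [289.8, 189.6])]
scene hatch_edge [(0.88, [211.2, 208.1])]
```

move_arm([
  [[0, 0, -5], 0, 5],
  [[0, 0, -15], 0, 5],
  [[0, 0, -30], 0, 5],
  [[0, 0, -45], 0, 5],
  [[0, 0, -60], 0, 5],
  [[0, 0, -75], 0, 5],
  [[0, 0, -85], 0, 5],
  [[0, 0, -90], 0, 5],
])

```text
clock: 25.67
position: [0.557, -0.03, 0.1145]
ee_rot: [0.545, 0.448, 0.546, -0.453]
contact_force: [0.0, -3.4, 1.2]
width: 0.0138
```

```bash
python3 y.py
```

```text
t 25.67 travel mm 113.16 lat -0.18 z 0.1145 Fy -3.31 Fx -0.6 Fz 1.16 M [-0.31  0.03 -0.04] jaw -79.13 w 13.8 eff [ 1.285 -0.024]
```

move_arm([
  [[0, 0, -3], 0, 5],
  [[0, 0, -6], 0, 5],
  [[0, 0, -9], 0, 5],
  [[0, 0, -12], 0, 5],
  [[0, 0, -15], 0, 5],
  [[0, 0, -15], 0, 5],
])

```text
clock: 26.17
position: [0.5541, -0.0148, 0.1145]
ee_rot: [0.544, 0.448, 0.546, -0.453]
contact_force: [-0.1, 0.0, 1.6]
width: 0.0138
```

```bash
python3 y.py; python3 -c "
from h import *
save('scene','s15.png');save('top','t15.png')
cv2.imwrite('pics/s15a.png',cv2.resize(cv2.imread('pics/s15.png')[130:230,200:320],None,fx=6,fy=6,interpolation=cv2.INTER_CUBIC)[:600])
cv2.imwrite('pics/t15a.png',cv2.resize(cv2.imread('pics/t15.png')[170:250,320:420],None,fx=7,fy=7,interpolation=cv2.INTER_CUBIC)[:600])"
```

```text
t 26.17 travel mm 128.61 lat -0.25 z 0.1145 Fy 0.02 Fx -0.07 Fz 1.62 M [-0.07 -0.03  0.04] jaw -79.14 w 13.8 eff [0.46  0.044]
```

View pics/s15a.png

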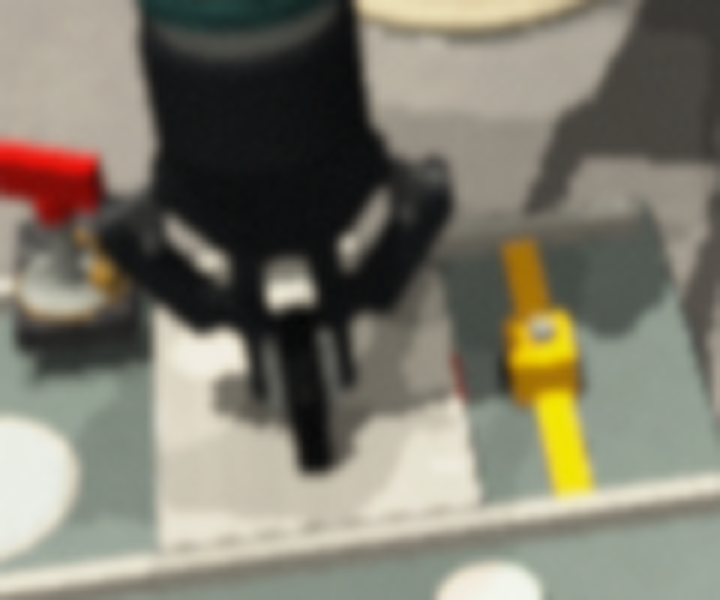

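View pics/t15a.png

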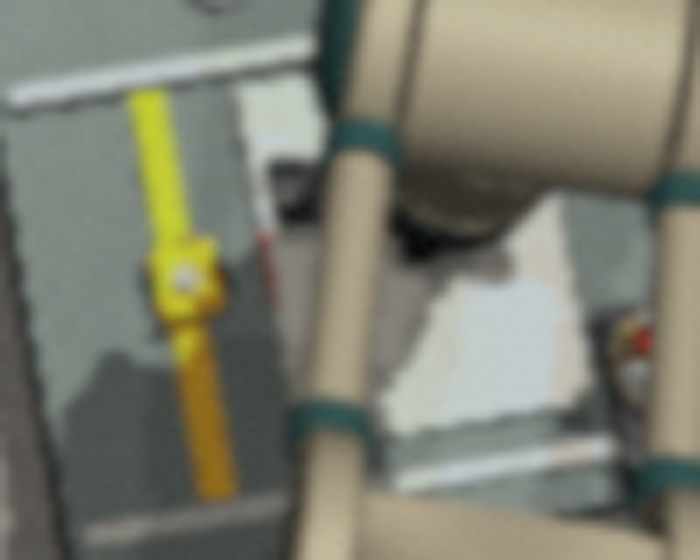

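The gap between the red strip and the pad is about 14 to 18 mm: strip (458,375) against pad (505,370) in the scene crop. Creeping.

move_arm([
  [[0, 0, -2], 0, 5],
  [[0, 0, -4], 0, 5],
  [[0, 0, -6], 0, 5],
  [[0, 0, -8], 0, 5],
  [[0, 0, -8], 0, 5],
])

```text
clock: 26.68
position: [0.5525, -0.0065, 0.1145]
ee_rot: [0.544, 0.448, 0.546, -0.453]
contact_force: [0.1, -1.7, 1.7]
width: 0.0135
```

```bash
python3 y.py
```

```text
t 26.68 travel mm 137.04 lat -0.26 z 0.1145 Fy -1.63 Fx -0.25 Fz 1.69 M [-0.32 -0.04  0.01] jaw -79.14 w 13.5 eff [0.801 0.031]
```

move_arm([
  [[0, 0, -1], 0, 5],
  [[0, 0, -2], 0, 5],
  [[0, 0, -3], 0, 5],
  [[0, 0, -3], 0, 5],
])

```text
clock: 27.02
position: [0.5519, -0.0034, 0.1145]
ee_rot: [0.544, 0.448, 0.546, -0.453]
contact_force: [-0.8, -2.1, 1.2]
width: 0.0137
```

```bash
python3 y.py
```

```text
t 27.02 travel mm 140.24 lat -0.27 z 0.1145 Fy -1.92 Fx -1.15 Fz 1.24 M [-0.29 -0.01  0.01] jaw -79.14 w 13.7 eff [1.045 0.016]
```

move_arm([
  [[0, 0, -0.7], 0, 5],
  [[0, 0, -1.4], 0, 5],
  [[0, 0, -2], 0, 5],
])

```text
clock: 27.27
position: [0.5515, -0.0015, 0.1145]
ee_rot: [0.544, 0.448, 0.546, -0.453]
contact_force: [0.8, -2.2, 1.2]
width: 0.0136
```

```bash
python3 y.py
```

```text
t 27.27 travel mm 142.22 lat -0.26 z 0.1145 Fy -2.34 Fx 0.36 Fz 1.23 M [-0.41 -0.06  0.  ] jaw -79.14 w 13.6 eff [ 1.326 -0.002]
```

move_arm([
  [[0, 0, -0.7], 0, 5],
  [[0, 0, -1.4], 0, 5],
  [[0, 0, -1.4], 0, 5],
])

```text
clock: 27.52
position: [0.5512, 0.0001, 0.1145]
ee_rot: [0.544, 0.448, 0.546, -0.453]
contact_force: [-0.3, -1.9, 1.8]
width: 0.0137
```

```bash
python3 y.py
```

```text
t 27.52 travel mm 143.82 lat -0.25 z 0.1145 Fy -1.8 Fx -0.64 Fz 1.76 M [-0.33 -0.03  0.03] jaw -79.14 w 13.7 eff [1.132 0.01 ]
```

move_arm([
  [[0, 0, -0.7], 0, 5],
  [[0, 0, -1.4], 0, 5],
  [[0, 0, -1.4], 0, 5],
])

```text
clock: 27.77
position: [0.5509, 0.0015, 0.1145]
ee_rot: [0.544, 0.448, 0.546, -0.453]
contact_force: [0.9, -2.1, 1.7]
width: 0.0134
```

```bash
python3 y.py
```

```text
t 27.77 travel mm 145.25 lat -0.24 z 0.1145 Fy -2.21 Fx 0.47 Fz 1.72 M [-0.42 -0.09  0.07] jaw -79.13 w 13.4 eff [1.438 0.006]
```

move_arm([
  [[0, 0, -0.7], 0, 5],
  [[0, 0, -1.4], 0, 5],
  [[0, 0, -1.4], 0, 5],
])

```text
clock: 28.02
position: [0.551, 0.0016, 0.1145]
ee_rot: [0.545, 0.447, 0.545, -0.453]
contact_force: [-0.5, -6.9, 0.9]
width: 0.0132
```

```bash
python3 y.py
```

```text
t 28.02 travel mm 145.28 lat -0.23 z 0.1145 Fy -6.7 Fx -1.76 Fz 0.88 M [-0.92 -0.05  0.04] jaw -79.1 w 13.2 eff [ 3.843 -0.019]
```

Contact: Fy went from −2.2 to −6.7 N with no further motion. Releasing and rising.

move_arm([
  [[0, 0, 0], 0, 16],
  [[0, 0, 0], 0, 22],
  [[0, 0, 0], 0, 30],
  [[0, 0, 0], 0, 40],
  [[0, 0, 0], 0, 40],
  [[0, 0, 0], 0, 40],
])

```text
clock: 28.52
position: [0.5508, 0.0019, 0.1144]
ee_rot: [0.545, 0.447, 0.545, -0.453]
contact_force: [-0.6, -0.4, -0.3]
width: 0.0402
```

move_arm([
  [[-10, 0, 0], 0, 40],
  [[-35, 0, 0], 0, 40],
  [[-70, 0, 0], 0, 40],
  [[-105, 0, 0], 0, 40],
  [[-135, 0, 0], 0, 40],
  [[-150, 0, 0], 0, 40],
  [[-150, 0, 0], 0, 40],
])

```text
clock: 29.1
position: [0.554, 0.0026, 0.2698]
ee_rot: [0.548, 0.449, 0.543, -0.451]
contact_force: [-0.1, 0.5, 1.0]
width: 0.0398
```

```bash
python3 y.py; python3 -c "
from h import *
save('scene','s16.png');save('top','t16.png')
cv2.imwrite('pics/s16a.png',cv2.resize(cv2.imread('pics/s16.png')[120:265,145:335],None,fx=4,fy=4,interpolation=cv2.INTER_CUBIC)[:600])
cv2.imwrite('pics/s16b.png',cv2.resize(cv2.imread('pics/s16.png')[155:230,240:320],None,fx=8,fy=8,interpolation=cv2.INTER_CUBIC)[:600])
cv2.imwrite('pics/t16a.png',cv2.resize(cv2.imread('pics/t16.png')[170:250,320:420],None,fx=7,fy=7,interpolation=cv2.INTER_CUBIC)[:600])"
```

```text
t 29.1 travel mm 145.76 lat 3.0 z 0.2698 Fy 0.54 Fx 0.03 Fz 1.03 M [-0.02  0.   -0.04] jaw -79.09 w 39.8 eff [-0.053 -0.   ]
```

View pics/s16a.png

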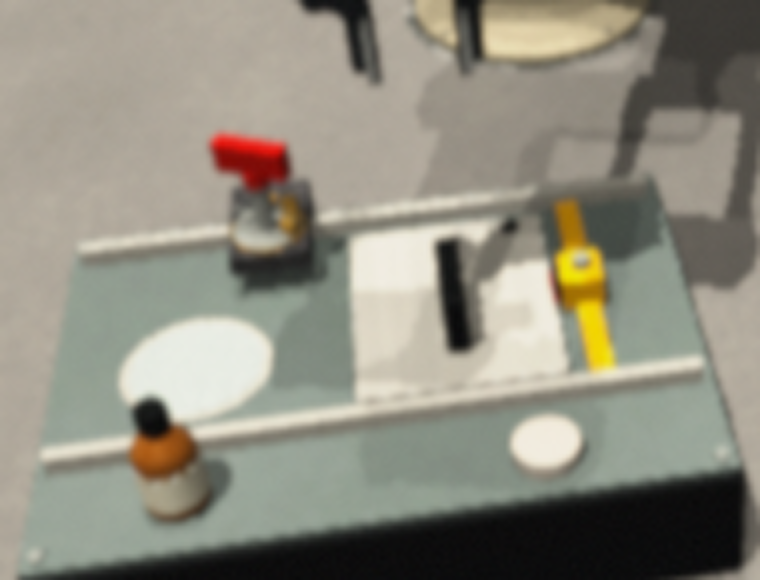

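View pics/s16b.png

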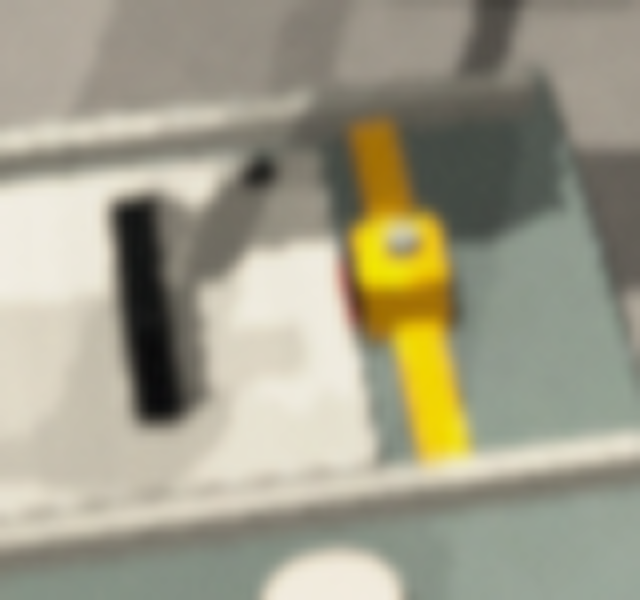

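View pics/t16a.png

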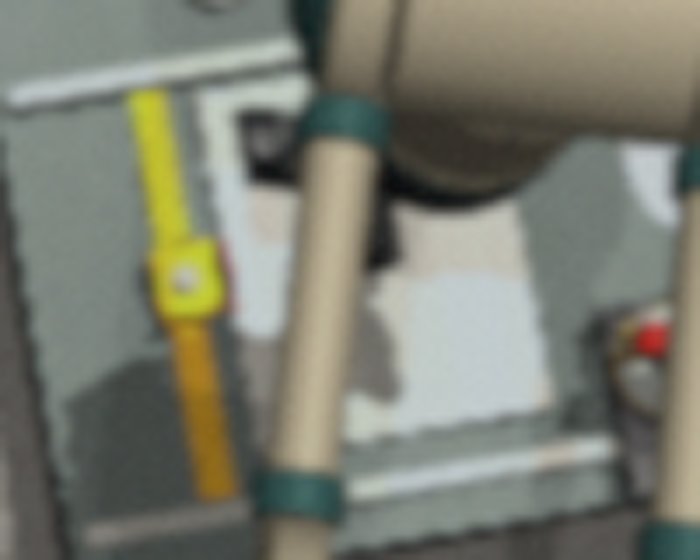

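View pics/s16.png

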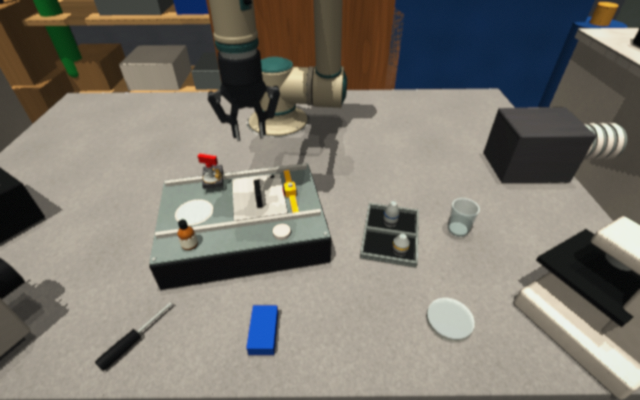

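The whole scene is in order. The objective stands in the tray at (391,213), the red T-handle is turned and raised at (208,160), and the hatch lies against the stop at about (286,190). The bottle, cap, beaker and spare objective are where they were. Handing in.

```bash
python3 -c "
from rig import manip
print(manip.sign_off())"
```

```text
the job is handed in; nothing more can be done
None
```

The job is done and handed in, with the last move ending at 29.1 s of the 70 s allowed.

- **Objective:** It stands upright near the middle of the tray's empty bay. I released it once its base touched the floor at about 4.6 N.
- **Plunger:** With the hatch shut, I lifted it about 13.5 mm and twisted it counter-clockwise until I felt the stop at about 1.16 rad. The measured torque there peaked at about 0.25 N m, below the 0.45 N m that turns the collar. I lowered it until the notch carried the load at about 7.4 mm, then let go. A small residual twist of about 0.14 N m remained at release. In the pictures afterwards the handle is still raised and turned.
- **Hatch:** I slid it about 145 mm, creeping over the last stretch. At the stop the force rose from about 2 N to 7 N with no further motion, and after I let go the pictures show its red strip right at the stop's pad.
- **Bystanders:** The spare objective, dust cap, amber bottle and beaker stand where they were in the last picture.

**Checks:** No check failed or disagreed. The collar's slip could not be measured directly, so I judge it only from the torque.

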